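Load the blue-light viewer and hold its amber hood at 45 degrees

ROBOT

A 6-joint arm with a two-finger parallel gripper is mounted at the origin on a cart in front of the work surface, level with it; the furniture and walls round the work are solid. World frame = base frame: x ahead of the robot, y to its left, z up, the work surface at z = 0. Lengths are in m, angles in rad, forces in N, time in s.
With the tool pointing down it reaches from about 0.375 to 0.975 m from the base axis. Payload 3.8 kg.
Tool frame: the origin (TCP) lies between the finger pads; the fingertips stand 17 mm ahead of it and the grasp point (between the pads) lies 2 mm behind it; y points along the fingers, z is the direction in which the jaws open and shut, and the axes are right-handed (so a half turn about y gives the same grasp; the last joint's range is limited). The gripper opens to 85 mm and grips with 20 to 120 N. Pads are 22 mm wide; open, the fingers measure 114 mm over their backs; the gripper's body (76 mm by 85 mm) begins 54 mm behind the grasp point. The pads swing forward as they close: fully open they stand 13 mm farther back than shut.
Start: joints at [-1.322, 0.264, 1.604, -0, 1.274, -0.037], TCP at [0.19, -0.648, 0.214] pointing down, gripper open.
Joint ranges: [-2.63, 2.63], [-0.94, 2.18], [0.31, 2.57], [-1.31, 4.45], [0, 2.66], [-2.55, 2.55]. Speed limits (rad/s): [2.57, 2.57, 3.14, 3.14, 3.14, 3.14].

INTERFACE

Orientations are given as a rotation vector (axis times angle).
In Python, from workcell import bot, eyes, nets gives the robot as it stands. The module is installed in compiled form; this text tells all that it offers.
- The arm moves only by the tool jog_arm, never from a script. Its arguments are lists of equal length, an entry for each row: "turn": the turn, a rotation vector about the tool's x, y, z in rad, a list of three; "slide": the shift along the tool's x, y, z in mm, a list of three; "grip": the opening in per cent of the stroke, from 0 (shut) to 100 (fully open). A call has 1 to 5 rows; each row shifts and turns the commanded pose from where the row before left it, along the tool's axes as they then stand; what a row does not reach is not made up. A row lasts 1/10 s, in which the tool goes at most 50 mm and 8.59 degrees, less where a joint would pass 70% of its speed; a pose out of reach is approached as far as the arm can. A call with a gripper value outside its range is refused whole. The fingers move at their own pace and stop on an object; "newtons" is the grip in N (left out, the last holds). Time passes only in rows, so rows that do not move let the fingers close. It gives the time, the measured TCP pose, the force and the opening at its end, in the units of the state.
- bot.read_state(): the state, without advancing time (a new reading comes with each control period).
- eyes.read_camera(name): name is "side" or "top"; returns a dict with "img" (384x512x3 uint8, red, green, blue), "depth" (384x512 float32, m along the optical axis (not along the pixel's ray), 0 where there is no reading), "intrinsics" (3x3 intrinsics, pixels), "position" and "rotation" of the camera in the world. Camera axes: x right, y down, z forward; pixel columns grow to the right and rows downward; lengths in m; the calibration is good to about 2 mm. A picture is of the moment at which its call begins.
- bot.finish_job(): hands the job in, once; it reports no verdict.
Trained networks look in a picture, given as the dict that the camera call returned (one of the last four; its "shot" number tells which), for a name from the list of things; names that differ only in an ending like _2 or _b are one class to them, and where a whole thing is asked for, a point or a joint stands for the part that bears it (a point fixed in the world has none). Each returns a list of dicts, best first, with "conf" (0 to 1); they miss things now and then, are a little off and sometimes report something else, mostly with a low value. They report only what shows in the picture. A call takes as long as a camera call. They do not tell look-alikes from the thing itself.
- nets.search_frame(thing, picture): "xyz" ([x, y, z] in m, in the coordinates of the camera as it stood for that picture, good to about 4 mm: the middle of the surface that is visible of it).
The state is a dict: "time": time; "q": joint angles; "joint_vel": joint speeds; "joint_torque": joint torques, N m; "tool_pos": TCP position; "tcp_rot": TCP orientation; "wrist_force": force on the tool from outside, world axes, zero at the start; "torque": the same for the moment, N m; "width": opening from 0.0 (shut) to 1.0 (fully open).
Only numpy, scipy, OpenCV 4.12 (cv2) and the standard library are available. Lean on these libraries where they do the work, as an engineer would, in place of code of your own. Each camera call takes 0.05 s, during which the arm holds its last target.

TASK

Set the black slide tray squarely on the raised light stage of the blue-light viewer, flush with the stage's edges all round, and let go of it. Then swing the amber hood forward over the tray and hold it half open, at 45 degrees, for a colleague to look through; its hinge is worn, so do not let it drop shut. Finish with the gripper still holding the hood steady there, and leave the beaker, the tube racks and the tube cassettes where they are.

Things in the scene. Friction and masses are not known exactly. Their poses are not given: they have to be found in the camera images.
- tray_centre (a point): Centre of the loose slide tray, half-way up (9 mm above its underside): a black rectangular frame with two glass microscope slides in it, 64 mm (its x) by 92 mm (its y) by 18 mm high, about 0.12 kg. Either way round is right. It can be gripped across its 64 mm width (fingers closing along its x).
- stage_top (a point): Centre of the top of the viewer's raised light stage: a pale blue pane 64 mm (its x) by 92 mm (its y), the tray's outline, flat, without a rim, 16 mm above the viewer's base. x points to the viewer's back, where the hood is hinged; z up. The tray seated flush has its centre 9 mm above this point and its axes in line with these, either way round.
- viewer: The fixed blue-light viewer: white base, 170 mm wide (y), top 35 mm above the bench. Origin on the bench under the stage's centre; the base reaches 90 mm to its -x (front) and 110 mm to its +x (back). Same axes as the stage.
- hood_hinge (a point): Middle of the hood's hinge line, which runs along the y of this point (axes as the stage's, they do not turn with the hood); 100 mm behind the stage's centre along the viewer's x and 80 mm above the bench. Two hinge posts, 12 mm wide, stand 62 mm to either side and reach 6 mm above it.
- hood_bar (a point): Middle of the hood's handle bar: a round steel bar, 10 mm thick, 100 mm long along the hinge direction (this point's y), 190 mm from the hinge line, on two 6 mm rods 43 mm to either side of its middle. It stands 33 mm clear of the hood's front rail, so fingers fit round it between the rods. The hood is a flat amber pane in a black frame, 115 mm wide, 152 mm long, 10 mm thick, about 0.25 kg.
- hood (a joint): Hood angle, rad: 0 level over the stage (shut), 1.57 upright, 1.85 its stop, leaning back from the robot, where it rests at first. At angle a the bar is 0.19*cos(a) m in front of the hinge line (viewer's -x) and 0.19*sin(a) m above it. The hinge turns freely, without a spring: short of upright the hood falls shut unless held. 45 degrees is 0.785.
- tray: The slide tray; its origin is the centre of its underside.
- beaker: White beaker, 65 mm across, 80 mm high, origin under its centre; a bystander, not to be disturbed.
- cassette_a: Dark grey tube cassette, 31 x 133 x 68 mm, origin under its centre; a bystander, not to be disturbed.
- rack_blue: Empty white wire-frame tube rack, 46 x 131 x 55 mm, origin under its centre; a bystander, not to be disturbed.
Mind the look-alikes: they are no part of the job. Of the things that look like the tray, the larger one is meant.

How it is judged:
By the outcome, as a careful person would: the job done as asked, in the order asked, and still so for the second after the job is handed in, while the arm keeps its last pose, push and grip.
It also fails if it takes over 56 s, if anything falls off the work surface, if the arm or the gripper's body presses on something with over 40 N, if the wrist force passes 120 N, or if a joint passes its speed limit or range.

## Working session

There is one attempt and no reset: what is moved stays moved. The work goes in short steps, Python scripts to look and compute and a tool call to move; the robot and the scene stay as the last step left them, time stands still between calls to the robot, and variables do not carry over. Pictures are saved under pics/ and viewed, and the job is handed in when it is done.

Besides the shell and the picture viewer there is one more tool, called after "Emit:" as name(argument=value, ...) on one line, values as JSON. jog_arm: Moves the arm, as the interface text tells. Its arguments: {"type":"object","properties":{"turn":{"type":"array"},"slide":{"type":"array"},"grip":{"type":"array"},"newtons":{"type":"number"}},"required":["turn","slide","grip"]}

```bash
mkdir -p pics
cat > h.py <<'E'
import numpy as np,cv2
from scipy.spatial.transform import Rotation as R
from workcell import bot,eyes,nets
def shot(name,fn=None):
    p=eyes.read_camera(name)
    if fn: cv2.imwrite('pics/'+fn,p['img'][:,:,::-1])
    return p
def rot(p):
    r=np.array(p['rotation'],float)
    return r if r.shape==(3,3) else R.from_rotvec(r).as_matrix()
def w(p,xyz): return rot(p)@np.array(xyz)+np.array(p['position'])
def cloud(p):
    K=np.array(p['intrinsics']);d=p['depth'];v,u=np.indices(d.shape)
    c=np.stack([(u-K[0,2])*d/K[0,0],(v-K[1,2])*d/K[1,1],d],-1)
    return c@rot(p).T+np.array(p['position'])
E
python3 - <<'E'
from h import *
for n in ['top','side']:
    p=shot(n,n+'1.png'); print(n,p['position'],p['rotation'])
    for t in ['tray_centre','stage_top','hood_hinge','hood_bar','viewer','tray','beaker','cassette_a','rack_blue']:
        print(t,[(np.round(w(p,r['xyz']),3).tolist(),round(r['conf'],2)) for r in nets.search_frame(t,p)])
    np.savez(n+'1.npz',c=cloud(p),img=p['img'],pos=p['position'],rot=rot(p),K=p['intrinsics'])
print(bot.read_state())
E
```

```text
top [0.35621118 0.11715039 0.9406911 ] [-2.08584572  2.13507568 -0.18642671]
tray_centre [([0.443, -0.15, 0.014], 0.8), ([0.414, -0.031, 0.011], 0.56), ([0.528, 0.152, 0.04], 0.55)]
stage_top [([0.531, 0.154, 0.038], 0.75)]
hood_hinge [([0.531, 0.15, 0.036], 0.73)]
hood_bar [([0.606, 0.158, 0.176], 0.62), ([0.53, 0.15, 0.034], 0.39)]
viewer [([0.534, 0.154, 0.036], 0.96)]
tray [([0.448, -0.158, 0.015], 0.77)]
beaker [([0.471, 0.413, 0.032], 0.62)]
cassette_a [([0.581, -0.207, 0.055], 0.55), ([0.601, 0.158, 0.178], 0.39)]
rack_blue [([0.594, 0.447, 0.028], 0.75)]
side [0.04850908 1.29468539 0.81144156] [-0.46000013  2.52993849 -1.46212242]
tray_centre [([0.411, -0.022, 0.008], 0.76), ([0.442, -0.146, 0.013], 0.74)]
stage_top [([0.524, 0.174, 0.038], 0.6)]
hood_hinge [([0.527, 0.173, 0.035], 0.93)]
hood_bar [([0.597, 0.166, 0.168], 0.57)]
viewer [([0.527, 0.177, 0.034], 0.89)]
tray [([0.403, -0.025, 0.012], 0.74), ([0.44, -0.146, 0.013], 0.56), ([0.528, 0.177, 0.036], 0.54)]
beaker [([0.459, 0.416, 0.054], 0.62), ([0.525, 0.175, 0.032], 0.24)]
cassette_a [([0.575, -0.189, 0.046], 0.72), ([0.44, -0.147, 0.013], 0.61)]
rack_blue [([0.589, 0.453, 0.027], 0.94), ([0.528, 0.177, 0.034], 0.21)]
{'time': 1.0, 'q': array([-1.32188924e+00,  2.63912407e-01,  1.60397383e+00, -6.89200897e-06,
        1.27371541e+00, -3.68886787e-02]), 'joint_vel': array([ 6.42635464e-04,  1.03978580e-03, -2.28497134e-05,  8.94532231e-04,
        1.08885305e-03, -6.73365451e-06]), 'joint_torque': array([ 3.26973316e-05, -5.15079796e+01, -3.67738044e+01, -7.59184331e-05,
        6.33443997e-04,  1.30349065e-07]), 'tool_pos': array([ 0.19030054, -0.64762179,  0.21448551]), 'tcp_rot': array([-0.29756722,  2.06812281, -2.06810559]), 'wrist_force': array([0.06942538, 0.1223346 , 0.73446413]), 'torque': array([-0.03449219,  0.03118479,  0.01028753]), 'width': 0.9988722843514938}
```

View pics/top1.png

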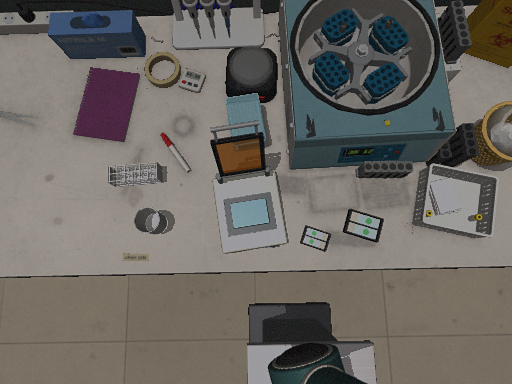

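View pics/side1.png

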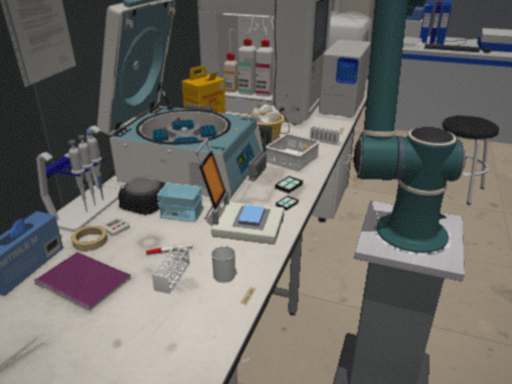

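```bash
cat >> h.py <<'E'
def toplane(img_pts,z,K,rm,pos):
    P=np.atleast_2d(img_pts).astype(float)
    ray=np.c_[(P[:,0]-K[0,2])/K[0,0],(P[:,1]-K[1,2])/K[1,1],np.ones(len(P))]@rm.T
    return pos+ray*((z-pos[2])/ray[:,2])[:,None]
def rectify(img,z,K,rm,pos,x0,x1,y0,y1,s=4000):
    # image with rows = x decreasing, cols = y decreasing ; s px per m
    H=int((x1-x0)*s);W=int((y1-y0)*s)
    r,c=np.indices((H,W)); X=x1-r/s; Y=y1-c/s
    P=(np.stack([X,Y,np.full_like(X,z)],-1)-pos)@rm
    u=K[0,0]*P[...,0]/P[...,2]+K[0,2]; v=K[1,1]*P[...,1]/P[...,2]+K[1,2]
    return cv2.remap(img,u.astype(np.float32),v.astype(np.float32),cv2.INTER_CUBIC)
E
python3 - <<'E'
from h import *
for n in ['top','side']:
    d=np.load(n+'1.npz')
    a=(d['K'],d['rot'],d['pos'])
    t=rectify(d['img'],0.018,*a,0.36,0.52,-0.24,-0.06,2200)
    s=rectify(d['img'],0.051,*a,0.45,0.61,0.07,0.25,2200)
    o=np.hstack([t,s]); cv2.imwrite(f'pics/rect_{n}.png',o[:,:,::-1])
    c=d['c']
    for nm,b in [('tray',(0.40,0.49,-.2,-.1)),('stage',(.5,.56,.12,.19)),('base',(.45,.49,.1,.2))]:
        m=(c[...,0]>b[0])&(c[...,0]<b[1])&(c[...,1]>b[2])&(c[...,1]<b[3])
        print(n,nm,np.percentile(c[m][:,2],[5,25,50,75,95]).round(4))
E
```

```text
Traceback (most recent call last):
ValueError: all the input array dimensions except for the concatenation axis must match exactly, but along dimension 0, the array at index 0 has size 352 and the array at index 1 has size 351
```

```bash
sed -i 's/H=int((x1-x0)\*s);W=int((y1-y0)\*s)/H=round((x1-x0)*s);W=round((y1-y0)*s)/' h.py
python3 - <<'E'
from h import *
for n in ['top','side']:
    d=np.load(n+'1.npz')
    a=(d['K'],d['rot'],d['pos'])
    t=rectify(d['img'],0.018,*a,0.36,0.52,-0.24,-0.06,2200)
    s=rectify(d['img'],0.051,*a,0.45,0.61,0.07,0.25,2200)
    o=np.hstack([t,s]); cv2.imwrite(f'pics/rect_{n}.png',o[:,:,::-1])
    c=d['c']
    for nm,b in [('tray',(0.40,0.49,-.2,-.1)),('stage',(.5,.56,.12,.19)),('base',(.45,.49,.1,.2))]:
        m=(c[...,0]>b[0])&(c[...,0]<b[1])&(c[...,1]>b[2])&(c[...,1]<b[3])
        print(n,nm,np.percentile(c[m][:,2],[5,25,50,75,95]).round(4))
E
```

```text
top tray [-0.0017  0.0014  0.0127  0.015   0.0188]
top stage [0.0327 0.0347 0.0356 0.0376 0.0519]
top base [0.035  0.0493 0.0506 0.0517 0.0532]
side tray [-0.7656 -0.76   -0.001   0.013   0.0176]
side stage [-0.7624  0.0326  0.0348  0.0365  0.0499]
side base [-0.7625  0.0362  0.0494  0.0512  0.0531]
```

View pics/rect_top.png

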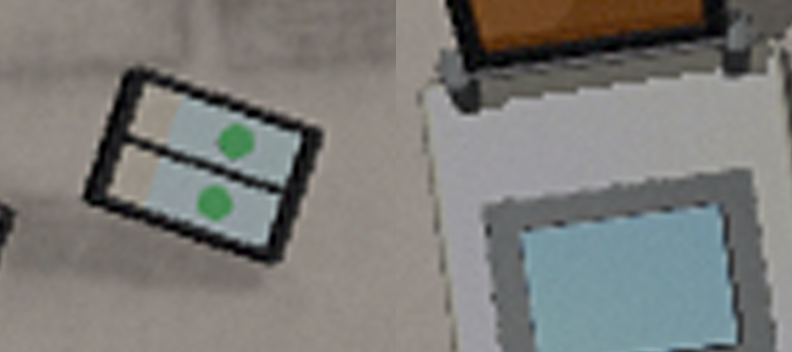

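View pics/rect_side.png

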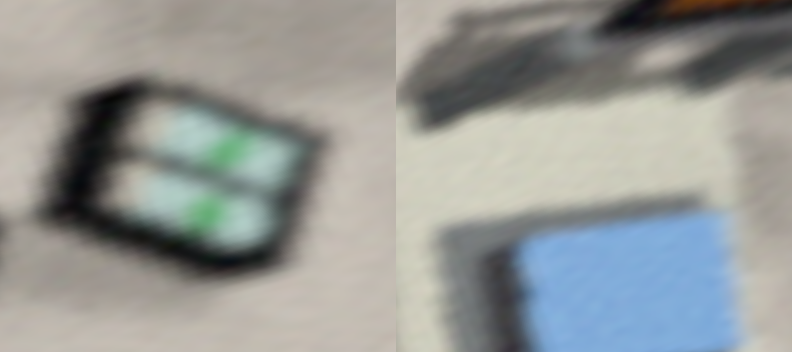

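```bash
cat > fit.py <<'E'
from h import *
from scipy.optimize import minimize
def proj(P,K,rm,pos):
    c=(P-pos)@rm; return np.c_[K[0,0]*c[:,0]/c[:,2]+K[0,2],K[1,1]*c[:,1]/c[:,2]+K[1,2]]
def corners(x,y,a,z0,z1,hx=.032,hy=.046):
    c,s=np.cos(a),np.sin(a)
    return np.array([[x+c*i*hx-s*j*hy,y+s*i*hx+c*j*hy,z] for z in (z0,z1) for i,j in((-1,-1),(-1,1),(1,1),(1,-1))])
S=8
def sil(pr,z0,z1,cam,off,shape):
    p=proj(corners(*pr,z0,z1),*cam)-off
    h=cv2.convexHull((((p+.5)*S-.5)*16).round().astype(np.int32))
    m=np.zeros((shape[0]*S,shape[1]*S),np.uint8); cv2.fillConvexPoly(m,h,1,shift=4)
    return cv2.resize(m.astype(np.float32),(shape[1],shape[0]),interpolation=cv2.INTER_AREA)
def fit(mask,off,z0,z1,cam,p0):
    f=lambda q:np.abs(sil((p0[0]+q[0]*.01,p0[1]+q[1]*.01,p0[2]+q[2]*.1),z0,z1,cam,off,mask.shape)-mask).sum()
    best=min((minimize(f,i,method='Nelder-Mead',options=dict(initial_simplex=np.array(i)+np.array([[0,0,0],[1,0,0],[0,1,0],[0,0,1]])*k)) for i in([0,0,0],[.5,.5,.5],[-.5,.5,-.5]) for k in (.7,-.5)),key=lambda r:r.fun)
    b=best.x; return (p0[0]+b[0]*.01,p0[1]+b[1]*.01,p0[2]+b[2]*.1),best.fun,mask.sum()
def crop(img,P,cam,m=14):
    p=proj(P,*cam);lo=np.floor(p.min(0)-m).astype(int);hi=np.ceil(p.max(0)+m).astype(int)
    return img[lo[1]:hi[1],lo[0]:hi[0]].astype(float),lo
def biggest(m):
    n,l,st,_=cv2.connectedComponentsWithStats(m.astype(np.uint8)); 
    return (l==1+st[1:,4].argmax())
E
python3 - <<'E'
from fit import *
out=[]
for n in ['top','side']:
    d=np.load(n+'1.npz');cam=(d['K'],d['rot'],d['pos']);img=d['img']
    p0=(.443,-.15,-.3); c,lo=crop(img,corners(*p0,0,.018),cam,8)
    m=biggest(c.max(2)<95); cs,_=cv2.findContours(m.astype(np.uint8),0,2); M=np.zeros(m.shape,np.uint8);cv2.drawContours(M,cs,-1,1,-1)
    r=fit(M.astype(np.float32),lo,0,.018,cam,p0);print(n,'tray',r)
    s0=(.475,.155,.1); c2,lo2=crop(img,corners(*s0,.05,.051),cam,8)
    m2=biggest((c2[...,2]-c2[...,0]>28)&(c2[...,2]>110))
    r2=fit(m2.astype(np.float32),lo2,.0505,.051,cam,s0);print(n,'stage',r2)
    for c_,m_,lo_,r_,z in((c,M,lo,r,(0,.018)),(c2,m2,lo2,r2,(.0505,.051))):
        v=cv2.resize(c_.astype(np.uint8),None,fx=6,fy=6,interpolation=0)
        p=(proj(corners(*r_[0],*z),*cam)-lo_+.5)*6
        cv2.polylines(v,[p[:4].astype(int),p[4:].astype(int)],1,(255,0,0),1)
        mm=cv2.resize(np.repeat((m_*255).astype(np.uint8)[...,None],3,2),None,fx=3,fy=3,interpolation=0)
        o=np.zeros((300,800,3),np.uint8);o[:v.shape[0],:v.shape[1]]=v[:300];o[:mm.shape[0],500:500+mm.shape[1]]=mm[:300];out.append(cv2.resize(o,(400,150)) if 0 else o)
o=np.vstack([np.hstack([out[0],out[1]]),np.hstack([out[2],out[3]])])
cv2.imwrite('pics/fit1.png',cv2.resize(o,(800,300),interpolation=cv2.INTER_AREA)[:,:,::-1])
E
```

```text
top tray ((np.float64(0.44530832607393384), np.float64(-0.1541299803501525), np.float64(-0.3264653392897093)), np.float64(31.90625), np.float32(936.0))
top stage ((np.float64(0.47974907996964644), np.float64(0.14427381755741703), np.float64(0.13551296439118454)), np.float64(50.875), np.float32(856.0))
side tray ((np.float64(0.44218281876064186), np.float64(-0.15842173177913152), np.float64(-0.27251620973580476)), np.float64(208.78125), np.float32(122.0))
side stage ((np.float64(0.47613950064029553), np.float64(0.14438363267028165), np.float64(0.12206644005191983)), np.float64(34.859375), np.float32(360.0))
```

View pics/fit1.png

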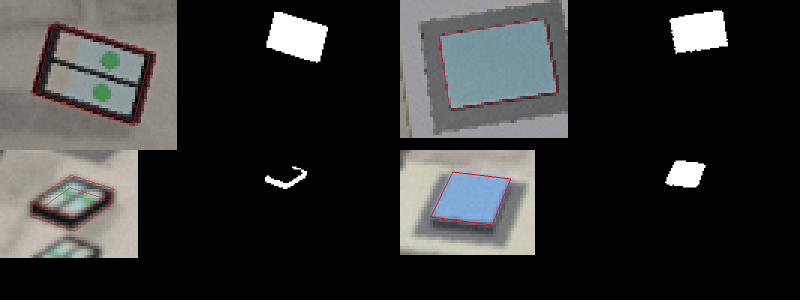

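Run:
```python
from fit import *
d=np.load('side1.npz');cam=(d['K'],d['rot'],d['pos']);img=d['img']
p0=(.445,-.154,-.32); c,lo=crop(img,corners(*p0,0,.018),cam,5)
g=c.max(2)<110; m=biggest(g|cv2.dilate((c.max(2)<95).astype(np.uint8),np.ones((2,2))).astype(bool))
h=cv2.convexHull(np.argwhere(m)[:,::-1].astype(np.int32)); M=np.zeros(m.shape,np.uint8);cv2.fillConvexPoly(M,h,1)
r=fit(M.astype(np.float32),lo,0,.018,cam,p0);print(r)
s=bot.read_state();print(R.from_rotvec(s['tcp_rot']).as_matrix().round(3))
# hood bar: points in hood region in viewer frame
S=np.array([.478,.1443]);a=.13
for n in['top','side']:
    c=np.load(n+'1.npz')['c'].reshape(-1,3)
    dx=c[:,:2]-S; X=dx@[np.cos(a),np.sin(a)];Y=dx@[-np.sin(a),np.cos(a)]
    k=(abs(X-.15)<.025)&(abs(Y)<.07)&(c[:,2]>.235)&(c[:,2]<.3)
    print(n,k.sum(),np.c_[X,Y,c[:,2]][k].mean(0).round(4),np.c_[X,Y,c[:,2]][k].min(0).round(4),np.c_[X,Y,c[:,2]][k].max(0).round(4))
```

```text
((np.float64(0.43948158913668733), np.float64(-0.15435542767667676), np.float64(-0.341741288617491)), np.float64(24.8125), np.float32(352.0))
[[-0.959 -0.     0.282]
 [-0.282  0.    -0.959]
 [ 0.    -1.    -0.   ]]
top 279 [0.1517 0.0005 0.2635] [ 0.1431 -0.0493  0.2354] [0.1593 0.0502 0.2702]
side 96 [0.1468 0.0065 0.2594] [ 0.1406 -0.0476  0.2363] [0.1539 0.053  0.27  ]
```

```bash
cat > plan.py <<'E'
from h import *
import sys
def Rt(yaw,tilt=0.):
    ex=np.array([np.cos(yaw),np.sin(yaw),0]);k=np.array([0,0,1.])
    y=np.sin(tilt)*ex-np.cos(tilt)*k; z=np.cos(tilt)*ex+np.sin(tilt)*k
    return np.stack([np.cross(y,z),y,z],1)
def plan(target,yaw,tilt=0.,n=None,start=None,vmm=48,wmax=.14):
    s=bot.read_state(); p,Rc=(s['tool_pos'],R.from_rotvec(s['tcp_rot']).as_matrix()) if start is None else start
    Rg=Rt(yaw,tilt); rv=R.from_matrix(Rc.T@Rg).as_rotvec(); dp=np.array(target)-p
    n=n or int(max(np.ceil(np.linalg.norm(dp)*1000/vmm),np.ceil(np.linalg.norm(rv)/wmax),1))
    print('t',round(s['time'],2),'pos',np.round(s['tool_pos'],4),'F',np.round(s['wrist_force'],1),'w',round(s['width'],3),'q',np.round(s['q'],3),'n',n)
    sl=[];tu=[]
    for i in range(n):
        Ri=Rc@R.from_rotvec(rv*i/n).as_matrix()
        sl.append((Ri.T@dp/n*1000).round(1).tolist()); tu.append((rv/n).round(4).tolist())
    for k in range(0,n,5): print('turn',tu[k:k+5],'\nslide',sl[k:k+5])
    return np.array(target),Rg
E
python3 -c "
from plan import *
plan((.4425,-.154,.12),-.33)"
```

```text
t 1.0 pos [ 0.1903 -0.6476  0.2145] F [0.1 0.1 0.7] w 0.999 q [-1.322  0.264  1.604 -0.     1.274 -0.037] n 12
turn [[0.0, -0.0796, 0.0], [0.0, -0.0796, 0.0], [0.0, -0.0796, 0.0], [0.0, -0.0796, 0.0], [0.0, -0.0796, 0.0]] 
slide [[-31.8, 7.9, -33.5], [-34.3, 7.9, -30.9], [-36.7, 7.9, -28.1], [-38.8, 7.9, -25.1], [-40.7, 7.9, -21.9]]
turn [[0.0, -0.0796, 0.0], [0.0, -0.0796, 0.0], [0.0, -0.0796, 0.0], [0.0, -0.0796, 0.0], [0.0, -0.0796, 0.0]] 
slide [[-42.3, 7.9, -18.6], [-43.6, 7.9, -15.2], [-44.7, 7.9, -11.7], [-45.5, 7.9, -8.1], [-46.0, 7.9, -4.4]]
turn [[0.0, -0.0796, 0.0], [0.0, -0.0796, 0.0]] 
slide [[-46.2, 7.9, -0.8], [-46.1, 7.9, 2.9]]
```

Emit:
jog_arm(turn=[[0, -0.08, 0], [0, -0.08, 0], [0, -0.08, 0], [0, -0.08, 0], [0, -0.08, 0]], slide=[[-32, 4, -33.5], [-34, 4, -31], [-37, 4, -28], [-39, 4, -25], [-41, 4, -22]], grip=[100, 100, 100, 100, 100])

```text
time: 1.5
tool_pos: [0.2964, -0.4399, 0.1945]
tcp_rot: [-0.653, 1.822, -1.823]
wrist_force: [1.1, -0.5, -0.2]
width: 0.997
```

Emit:
jog_arm(turn=[[0, -0.08, 0], [0, -0.08, 0], [0, -0.08, 0], [0, -0.08, 0], [0, -0.08, 0]], slide=[[-42, 8, -18.5], [-43.5, 8, -15], [-44.5, 8, -12], [-45.5, 8, -8], [-46, 8, -4.5]], grip=[100, 100, 100, 100, 100])

```text
time: 2.0
tool_pos: [0.4006, -0.2344, 0.1547]
tcp_rot: [-0.941, 1.553, -1.556]
wrist_force: [0.6, 0.1, -0.3]
width: 0.997
```

```bash
python3 -c "
from plan import *
plan((.4425,-.154,.08),-.33)"
```

```text
t 2.0 pos [ 0.4006 -0.2344  0.1547] F [ 0.6  0.1 -0.3] w 0.997 q [-0.583 -0.095  2.106  0.     1.13  -0.101] n 3
turn [[-0.0005, -0.0507, 0.0001], [-0.0005, -0.0507, 0.0001], [-0.0005, -0.0507, 0.0001]] 
slide [[-30.2, 24.9, -0.1], [-30.2, 24.9, 1.5], [-30.1, 24.9, 3.0]]
```

Emit:
jog_arm(turn=[[0, -0.05, 0], [0, -0.05, 0], [0, -0.05, 0], [0, 0, 0], [0, 0, 0]], slide=[[-30, 25, 0], [-30, 25, 1.5], [-30, 24, 3], [0, 0, 0], [0, 0, 0]], grip=[100, 100, 100, 100, 100])

```text
time: 2.5
tool_pos: [0.4417, -0.1556, 0.0801]
tcp_rot: [-1.034, 1.451, -1.45]
wrist_force: [-1.0, 0.2, -0.4]
width: 1.004
```

```bash
python3 -c "
from plan import *
plan((.4425,-.154,.019),-.33)
p=shot('top','top2.png')
cam=(np.array(p['intrinsics']),rot(p),np.array(p['position']))
v=rectify(p['img'],.018,*cam,.36,.52,-.24,-.06,3000);cv2.imwrite('pics/r2.png',v[:,:,::-1])
"
```

```text
t 2.5 pos [ 0.4417 -0.1556  0.0801] F [-1.   0.2 -0.4] w 1.004 q [-3.920e-01  1.000e-03  2.166e+00 -0.000e+00  9.760e-01 -5.800e-02] n 2
turn [[0.0007, -0.0017, 0.0001], [0.0007, -0.0017, 0.0001]] 
slide [[-0.9, 30.5, 0.2], [-0.9, 30.5, 0.2]]
```

View pics/r2.png

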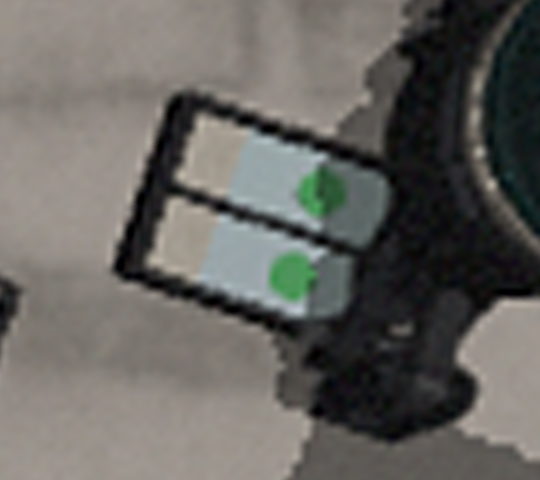

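Emit:
jog_arm(turn=[[0, -0.002, 0], [0, 0, 0], [0, 0, 0], [0, 0, 0]], slide=[[-2, 30, 0], [0, 20, 0], [0, 11, 0], [0, 0, 0]], grip=[100, 100, 100, 100])

```text
time: 2.95
tool_pos: [0.4417, -0.1549, 0.0189]
tcp_rot: [-1.033, 1.453, -1.45]
wrist_force: [0.3, 0.6, -0.1]
width: 0.996
```

Emit:
jog_arm(turn=[[0, 0, 0], [0, 0, 0], [0, 0, 0], [0, 0, 0], [0, 0, 0]], slide=[[0, 0, 0], [0, 0, 0], [0, 0, 0], [0, 0, 0], [0, 0, 0]], grip=[90, 80, 75, 60, 60], newtons=30)

```text
time: 3.45
tool_pos: [0.443, -0.1543, 0.0199]
tcp_rot: [-1.032, 1.449, -1.451]
wrist_force: [-0.3, 0.5, 0.1]
width: 0.601
```

Emit:
jog_arm(turn=[[0, 0, 0], [0, 0, 0], [0, 0, 0]], slide=[[0, 0, 0], [0, 0, 0], [0, 0, 0]], grip=[50, 50, 50])

```text
time: 3.75
tool_pos: [0.4426, -0.1542, 0.0195]
tcp_rot: [-1.033, 1.45, -1.45]
wrist_force: [0.1, 1.5, 0.4]
width: 0.496
```

```bash
python3 -c "
from plan import *
for n in ['top','side']:
    p=shot(n)
    c=(np.array([.443,-.154,.03])-p['position'])@rot(p);K=p['intrinsics'];u=int(K[0][0]*c[0]/c[2]+K[0][2]);v=int(K[1][1]*c[1]/c[2]+K[1][2])
    im=p['img'][max(v-50,0):v+50,max(u-66,0):u+66];cv2.imwrite('pics/%s3.png'%n,cv2.resize(im,None,fx=6,fy=6,interpolation=cv2.INTER_CUBIC)[:,:,::-1])
"
```

```text
(no output)
```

View pics/top3.png

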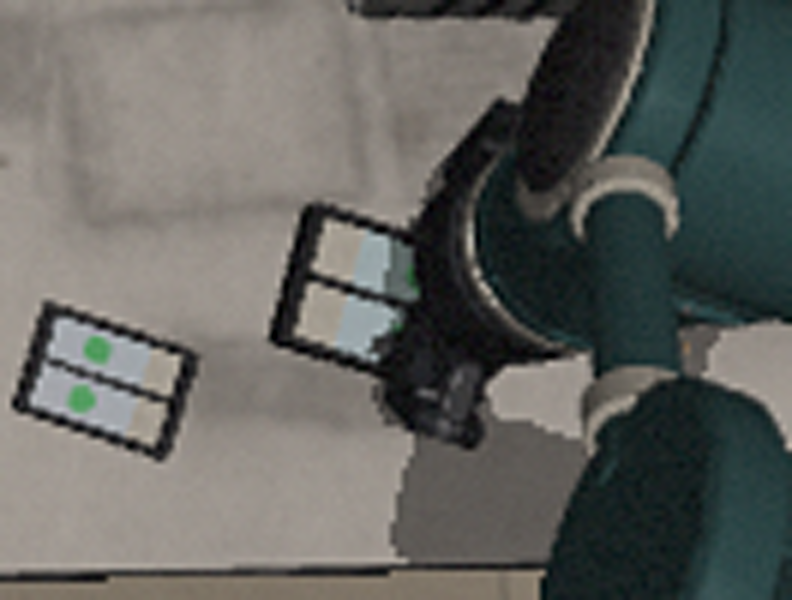

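View pics/side3.png

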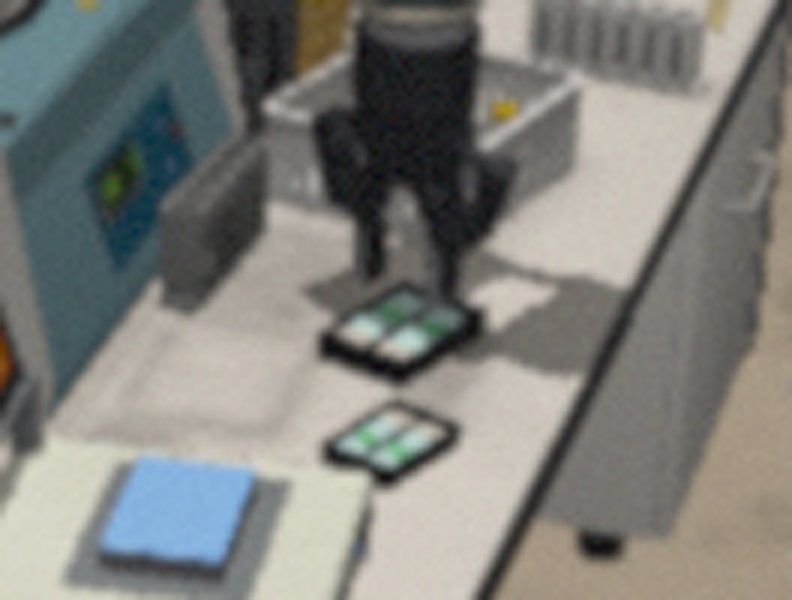

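```bash
python3 -c "
from plan import *
s=bot.read_state();print(s['tool_pos'],R.from_rotvec(s['tcp_rot']).as_matrix().round(3))
for n in ['side','top']:
    p=shot(n);c=cloud(p);np.savez(n+'4.npz',c=c,img=p['img'])
    dark=p['img'].max(2)<60
    k=dark&(abs(c[...,0]-.45)<.12)&(c[...,1]<-.0)&(c[...,1]>-.36)&(c[...,2]>.0)&(c[...,2]<.2)
    P=c[k]
    for z in np.arange(0,.2,.02):
        q=P[(P[:,2]>=z)&(P[:,2]<z+.02)]
        if len(q): print(n,z.round(2),len(q),np.percentile(q,[5,50,95],0).round(3).tolist())
"
```

```text
[ 0.44259646 -0.15418148  0.019415  ] [[-0.327 -0.     0.945]
 [-0.945  0.    -0.327]
 [-0.    -1.    -0.   ]]
side 0.0 96 [[0.39, -0.19, 0.006], [0.423, -0.119, 0.012], [0.477, -0.015, 0.019]]
side 0.02 17 [[0.537, -0.246, 0.025], [0.569, -0.217, 0.033], [0.57, -0.173, 0.038]]
side 0.04 41 [[0.409, -0.293, 0.041], [0.463, -0.16, 0.05], [0.569, -0.139, 0.059]]
side 0.06 33 [[0.408, -0.167, 0.063], [0.459, -0.15, 0.07], [0.468, -0.136, 0.079]]
side 0.08 83 [[0.4, -0.178, 0.081], [0.46, -0.154, 0.092], [0.489, -0.13, 0.099]]
side 0.1 124 [[0.387, -0.178, 0.101], [0.43, -0.147, 0.111], [0.493, -0.124, 0.119]]
side 0.12 147 [[0.382, -0.17, 0.121], [0.442, -0.141, 0.131], [0.498, -0.124, 0.139]]
side 0.14 98 [[0.401, -0.159, 0.141], [0.431, -0.141, 0.146], [0.479, -0.131, 0.157]]
side 0.16 86 [[0.406, -0.138, 0.164], [0.43, -0.124, 0.173], [0.465, -0.116, 0.179]]
side 0.18 103 [[0.406, -0.141, 0.182], [0.431, -0.122, 0.19], [0.465, -0.116, 0.199]]
top 0.0 310 [[0.331, -0.167, 0.001], [0.431, -0.108, 0.014], [0.482, -0.008, 0.019]]
top 0.02 8 [[0.412, -0.175, 0.021], [0.471, -0.133, 0.021], [0.486, -0.11, 0.04]]
top 0.04 14 [[0.415, -0.154, 0.043], [0.425, -0.138, 0.053], [0.472, -0.136, 0.057]]
top 0.06 9 [[0.413, -0.139, 0.061], [0.423, -0.137, 0.064], [0.427, -0.136, 0.073]]
top 0.08 68 [[0.403, -0.16, 0.083], [0.414, -0.138, 0.092], [0.496, -0.127, 0.099]]
top 0.1 62 [[0.396, -0.163, 0.101], [0.425, -0.134, 0.109], [0.5, -0.125, 0.119]]
top 0.12 123 [[0.381, -0.168, 0.123], [0.401, -0.138, 0.136], [0.505, -0.123, 0.14]]
top 0.14 68 [[0.385, -0.168, 0.14], [0.407, -0.139, 0.144], [0.506, -0.129, 0.156]]
top 0.16 64 [[0.408, -0.148, 0.163], [0.429, -0.122, 0.172], [0.469, -0.117, 0.179]]
top 0.18 95 [[0.409, -0.144, 0.181], [0.433, -0.123, 0.189], [0.468, -0.117, 0.198]]
```

```bash
python3 -c "
from plan import *
for n in ['side','top']:
    p=shot(n);K=p['intrinsics']
    c=(np.array([.443,-.154,.03])-p['position'])@rot(p);u0=int(K[0][0]*c[0]/c[2]+K[0][2])-66;v0=int(K[1][1]*c[1]/c[2]+K[1][2])-50
    v0=max(v0,0)
    im=cv2.resize(p['img'][v0:v0+100,u0:u0+132],None,fx=6,fy=6,interpolation=cv2.INTER_CUBIC)
    z=np.array([.945,-.327,0])
    for off,col in((-.021,(255,0,0)),(.021,(255,255,0))):
      for h in (.0025,.0195,.042,.0695):
        P=np.array([.4426,-.1542,h])+z*off
        c=(P-p['position'])@rot(p);cv2.circle(im,(int((K[0][0]*c[0]/c[2]+K[0][2]-u0+.5)*6),int((K[1][1]*c[1]/c[2]+K[1][2]-v0+.5)*6)),4,col,-1)
    cv2.imwrite('pics/%s5.png'%n,im[:,:,::-1])
"
```

```text
(no output)
```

View pics/side5.png

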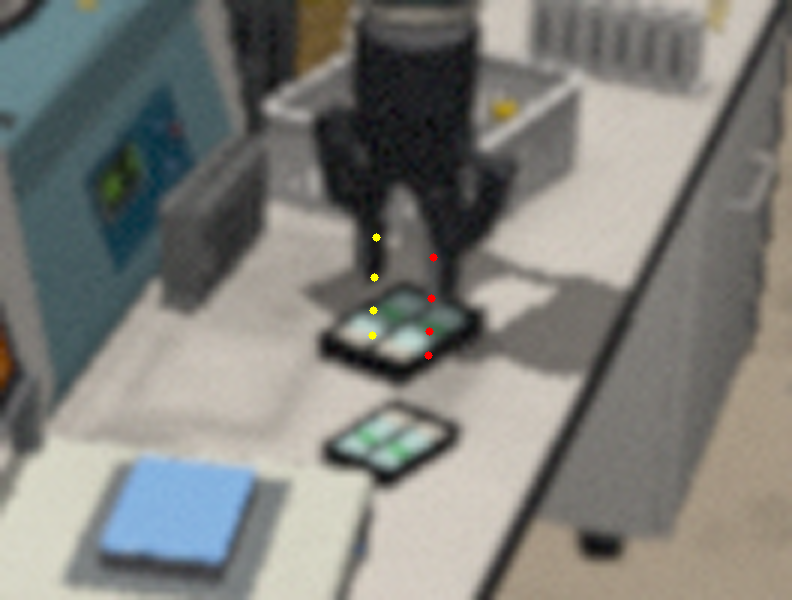

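Emit:
jog_arm(turn=[[0, 0, 0], [0, 0, 0], [0, 0, 0], [0, 0, 0], [0, 0, 0]], slide=[[0, 0, 0], [0, 0, 0], [0, 0, 0], [0, 0, 0], [0, 0, 0]], grip=[100, 100, 100, 100, 100])

```text
time: 4.55
tool_pos: [0.4426, -0.1543, 0.0195]
tcp_rot: [-1.033, 1.45, -1.45]
wrist_force: [0.4, 0.1, -1.0]
width: 1.004
```

Emit:
jog_arm(turn=[[0, 0, 0], [0, 0, 0], [0, 0, 0], [0, 0, 0]], slide=[[0, 10, 0], [0, 10, 0], [0, 10, 0], [0, 0, 0]], grip=[100, 100, 100, 100])

```text
time: 4.95
tool_pos: [0.4406, -0.1534, -0.0128]
tcp_rot: [-1.035, 1.454, -1.447]
wrist_force: [-0.3, 0.5, -0.5]
width: 0.995
```

```bash
cat > look.py <<'E'
from plan import *
def look(n,fn,at,pts=[],hw=66,hh=50,f=6,p=None):
    p=p or shot(n);K=p['intrinsics']
    pj=lambda P:(lambda c:(K[0][0]*c[0]/c[2]+K[0][2],K[1][1]*c[1]/c[2]+K[1][2]))((np.array(P)-p['position'])@rot(p))
    u,v=pj(at);u0=min(max(int(u)-hw,0),512-2*hw);v0=min(max(int(v)-hh,0),384-2*hh)
    im=cv2.resize(p['img'][v0:v0+2*hh,u0:u0+2*hw],None,fx=f,fy=f,interpolation=cv2.INTER_CUBIC)
    for P in pts:
        a,b=pj(P);cv2.circle(im,(int((a-u0+.5)*f),int((b-v0+.5)*f)),3,(255,0,0),-1)
    cv2.imwrite('pics/'+fn,im[:,:,::-1]);print(fn,'origin',u0,v0,'x',f);return p
E
python3 -c "
from look import *
look('side','side6.png',(.443,-.154,.03));print(bot.read_state()['tool_pos'])"
```

```text
side6.png origin 222 129 x 6
[ 0.44119937 -0.15364013 -0.01206152]
```

View pics/side6.png

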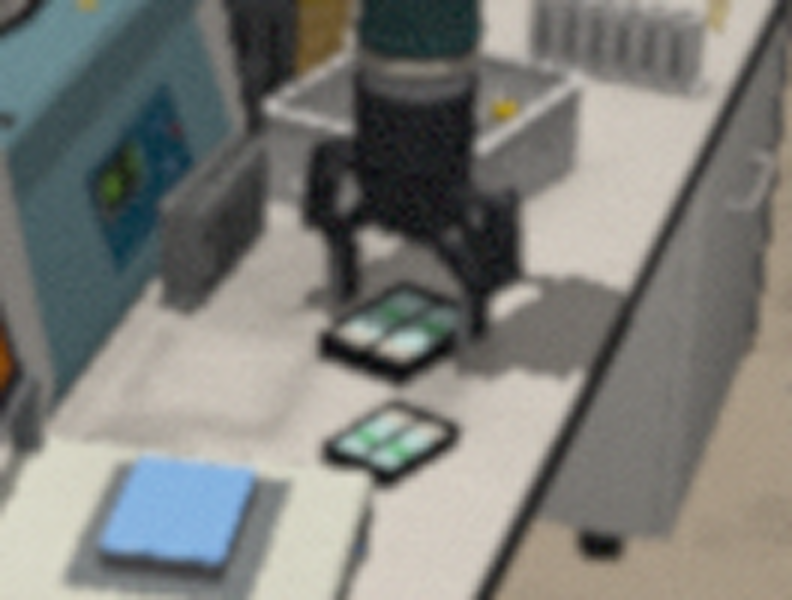

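Emit:
jog_arm(turn=[[0, 0, 0], [0, 0, 0], [0, 0, 0]], slide=[[0, 4, 0], [0, 4, 0], [0, 0, 0]], grip=[100, 100, 100])

```text
time: 5.3
tool_pos: [0.4423, -0.1541, -0.0189]
tcp_rot: [-1.033, 1.451, -1.45]
wrist_force: [-0.3, -0.8, -0.4]
width: 0.996
```

Emit:
jog_arm(turn=[[0, 0, 0], [0, 0, 0], [0, 0, 0], [0, 0, 0], [0, 0, 0]], slide=[[0, 0, 0], [0, 0, 0], [0, 0, 0], [0, 0, 0], [0, 0, 0]], grip=[90, 80, 75, 70, 65], newtons=30)

```text
time: 5.8
tool_pos: [0.4432, -0.1545, -0.0179]
tcp_rot: [-1.032, 1.449, -1.451]
wrist_force: [-0.9, 0.7, 4.4]
width: 0.744
```

```bash
python3 -c "
from look import *
look('side','side7.png',(.443,-.154,.03));s=bot.read_state();print(s['tool_pos'],s['wrist_force'],s['width'])"
```

```text
side7.png origin 222 129 x 6
[ 0.44317301 -0.15449288 -0.0179592 ] [-0.23860081  0.55234488  5.4657141 ] 0.73699525258225
```

View pics/side7.png

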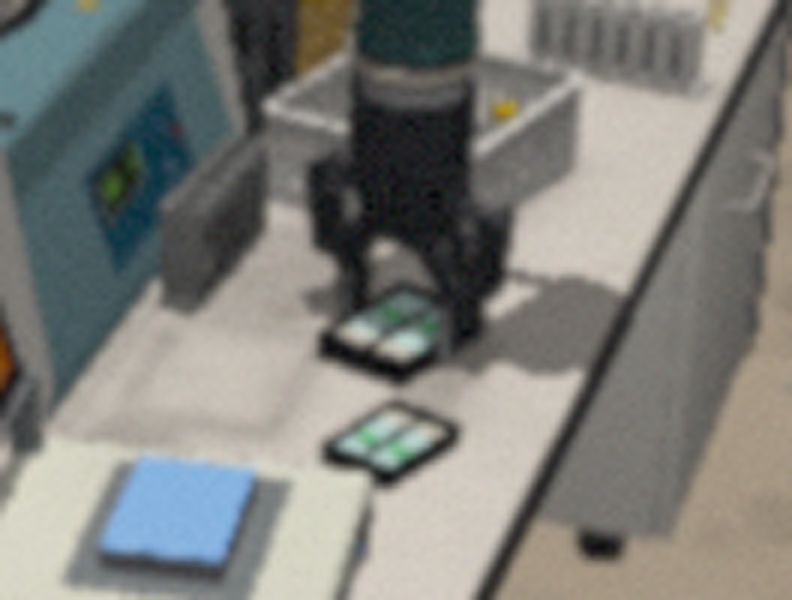

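Emit:
jog_arm(turn=[[0, 0, 0], [0, 0, 0], [0, 0, 0], [0, 0, 0], [0, 0, 0]], slide=[[0, 0, 0], [0, 0, 0], [0, -20, 0], [0, -40, 0], [0, -40, 0]], grip=[50, 50, 50, 50, 50], newtons=40)

```text
time: 6.35
tool_pos: [0.4409, -0.1535, 0.0811]
tcp_rot: [-1.035, 1.454, -1.448]
wrist_force: [0.5, -0.7, -0.3]
width: 0.737
```

```bash
python3 -c "
from look import *
s=bot.read_state();print(s['tool_pos'],s['wrist_force'],s['width'])
look('side','side8.png',(.443,-.154,.07));look('top','top8.png',(.443,-.154,.07))
s=bot.read_state();print(s['tool_pos'],s['wrist_force'],s['width'])
plan((.478,.1443,.12),.13)"
```

```text
[ 0.44088802 -0.15353885  0.08105734] [ 0.54766993 -0.69460019 -0.29570157] 0.7372431081293257
side8.png origin 222 119 x 6
top8.png origin 303 173 x 6
[ 0.44708197 -0.15602401  0.08696021] [ 0.514032   -1.05927499 -1.03372166] 0.738237636568281
t 6.45 pos [ 0.4471 -0.156   0.087 ] F [ 0.5 -1.1 -1. ] w 0.738 q [-0.388 -0.006  2.159 -0.     0.978 -0.055] n 7
turn [[-0.0015, -0.0661, 0.0004], [-0.0015, -0.0661, 0.0004], [-0.0015, -0.0661, 0.0004], [-0.0015, -0.0661, 0.0004], [-0.0015, -0.0661, 0.0004]] 
slide [[-42.0, -4.9, -9.8], [-42.5, -4.8, -7.0], [-42.9, -4.8, -4.2], [-43.1, -4.8, -1.3], [-43.1, -4.8, 1.5]]
turn [[-0.0015, -0.0661, 0.0004], [-0.0015, -0.0661, 0.0004]] 
slide [[-42.9, -4.7, 4.3], [-42.5, -4.7, 7.2]]
```

View pics/side8.png

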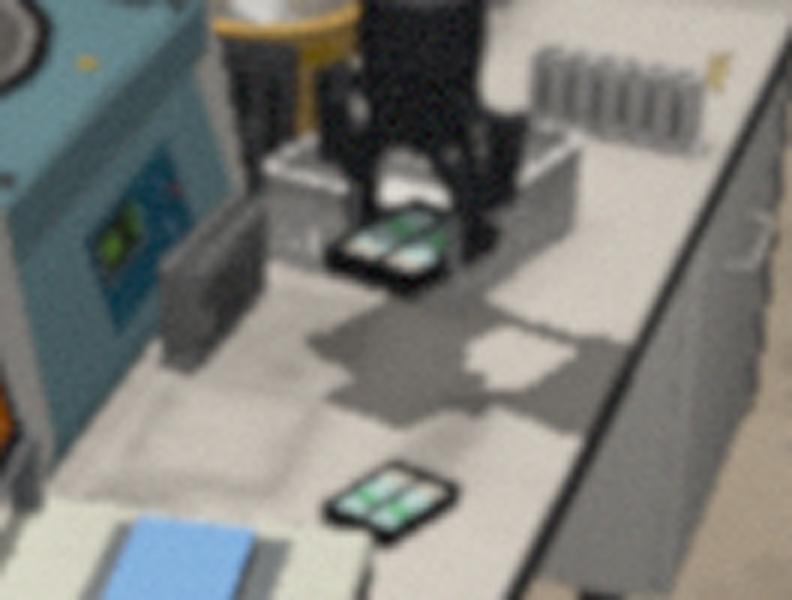

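View pics/top8.png

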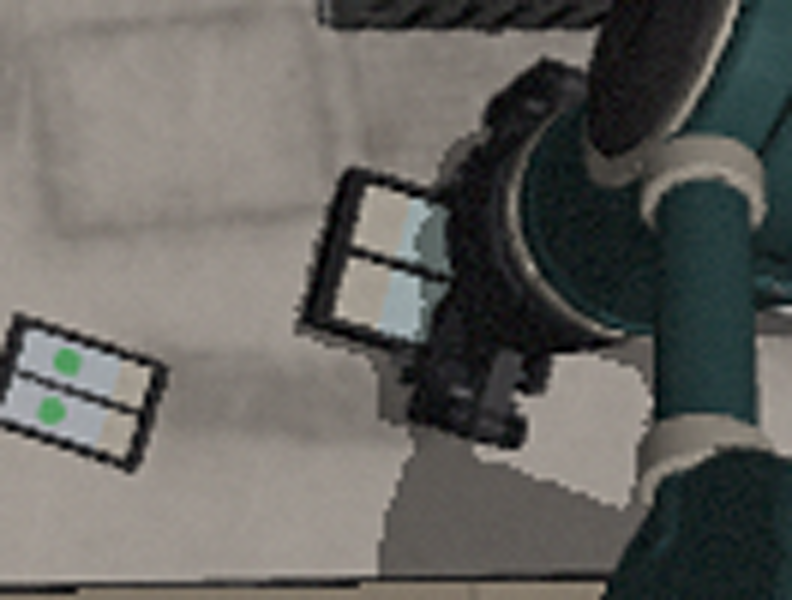

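Emit:
jog_arm(turn=[[0, -0.066, 0], [0, -0.066, 0], [0, -0.066, 0], [0, -0.066, 0], [0, -0.066, 0]], slide=[[-42, -5, -10], [-42.5, -5, -7], [-43, -5, -4], [-43, -5, -1.5], [-43, -5, 1.5]], grip=[50, 50, 50, 50, 50])

```text
time: 6.95
tool_pos: [0.4638, 0.0616, 0.1055]
tcp_rot: [-1.21, 1.211, -1.209]
wrist_force: [1.3, -0.4, -1.9]
width: 0.736
```

Emit:
jog_arm(turn=[[0, -0.066, 0], [0, -0.066, 0], [0, 0, 0], [0, 0, 0]], slide=[[-43, -5, 4.5], [-42.5, -5, 7], [0, 0, 0], [0, 0, 0]], grip=[50, 50, 50, 50])

```text
time: 7.35
tool_pos: [0.4729, 0.1466, 0.1154]
tcp_rot: [-1.27, 1.113, -1.112]
wrist_force: [0.1, 0.1, -0.8]
width: 0.741
```

```bash
python3 -c "
from look import *
plan((.478,.1443,.05),.13)
p=look('side','side9.png',(.478,.1443,.07));q=look('top','top9.png',(.478,.1443,.07))
"
```

```text
t 7.35 pos [0.4729 0.1466 0.1154] F [ 0.1  0.1 -0.8] w 0.741 q [ 0.251  0.01   2.083 -0.     1.05   0.119] n 2
turn [[0.0009, 0.0007, 0.0003], [0.0009, 0.0007, 0.0003]] 
slide [[1.5, 32.7, 2.4], [1.5, 32.7, 2.4]]
side9.png origin 184 157 x 6
top9.png origin 182 162 x 6
```

View pics/side9.png

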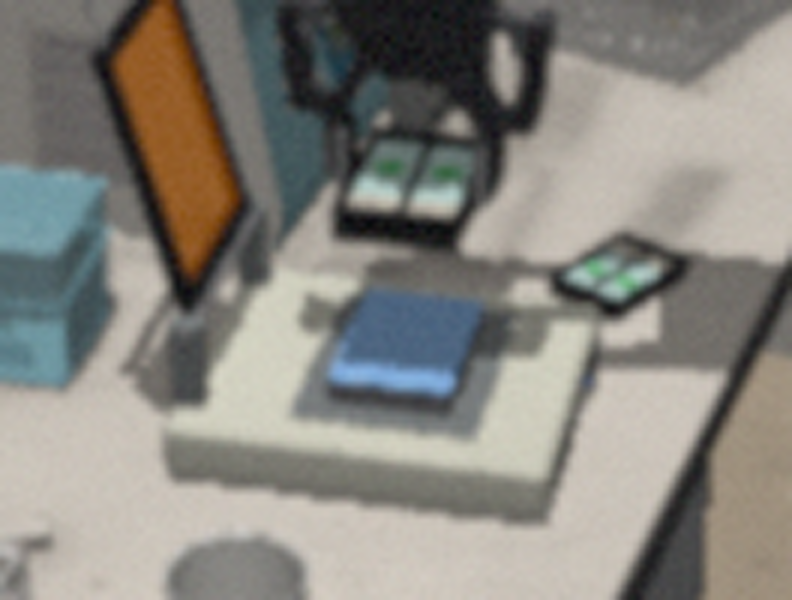

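View pics/top9.png

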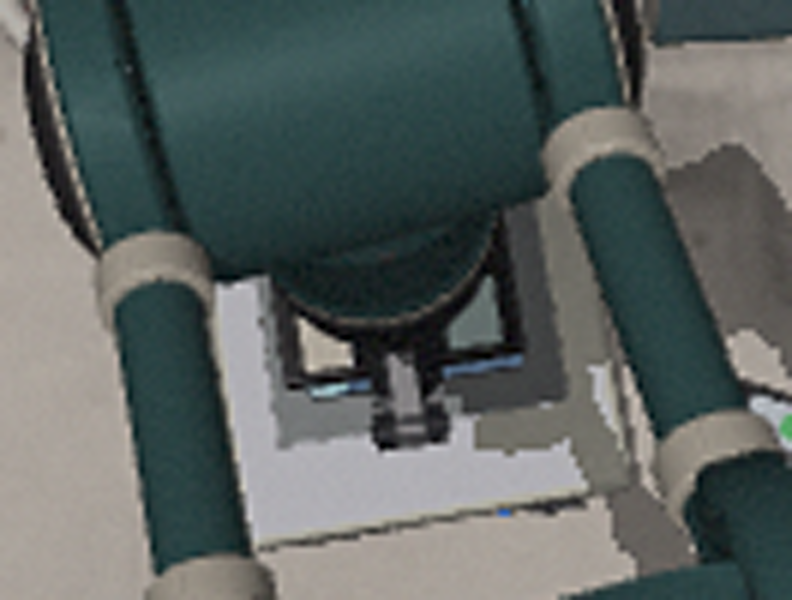

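Emit:
jog_arm(turn=[[0.001, 0.0, 0], [0.001, 0.001, 0], [0, 0, 0], [0, 0, 0]], slide=[[1.5, 35, 2.4], [1.5, 35, 2.4], [0, 0, 0], [0, 0, 0]], grip=[50, 50, 50, 50])

```text
time: 7.85
tool_pos: [0.4778, 0.1421, 0.0458]
tcp_rot: [-1.267, 1.117, -1.116]
wrist_force: [0.7, -0.2, -0.0]
width: 0.742
```

```bash
python3 -c "
from look import *
import fit
plan((.478,.1443,.033),.13)
s=bot.read_state();t=s['tool_pos'];Rm=R.from_rotvec(s['tcp_rot']).as_matrix();a=np.arctan2(Rm[1,2],Rm[0,2]);print('yaw',a,'y-axis',Rm[:,1])
b=fit.corners(t[0],t[1],a,t[2]+.018,t[2]+.036)
for n in('side','top'):
    st=fit.corners(*((.4761,.1444,.13) if n=='side' else (.4797,.1443,.13)),.051,.0511)
    look(n,n+'10.png',(.478,.1443,.06),list(b)+list(st[:4]),hw=44,hh=33,f=9)
"
```

```text
t 7.85 pos [0.4778 0.1421 0.0458] F [ 0.7 -0.2 -0. ] w 0.742 q [ 0.239  0.105  2.131 -0.     0.906  0.114] n 1
turn [[0.0011, -0.0042, 0.0005]] 
slide [[-2.2, 12.8, 0.5]]
yaw 0.1258027084749504 y-axis [-1.05367946e-03 -6.06327900e-04 -9.99999261e-01]
side10.png origin 206 177 x 9
top10.png origin 204 179 x 9
```

View pics/side10.png

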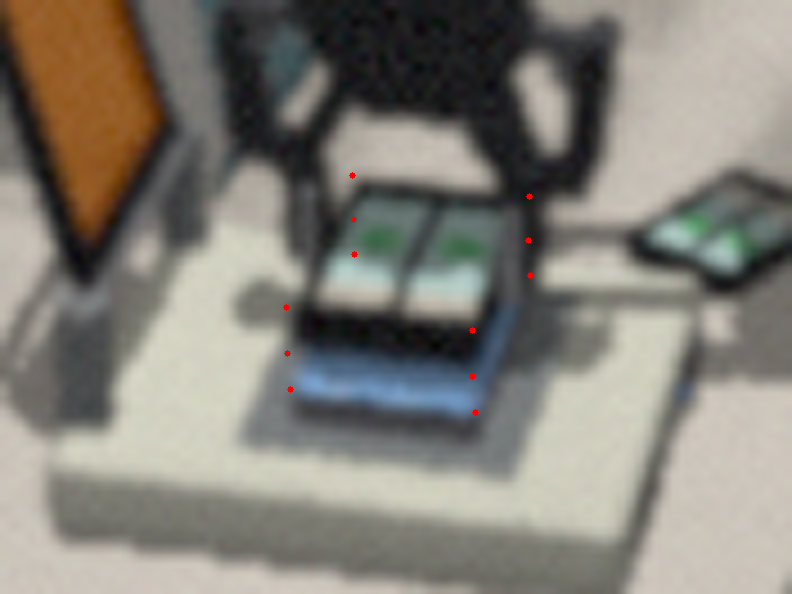

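View pics/top10.png

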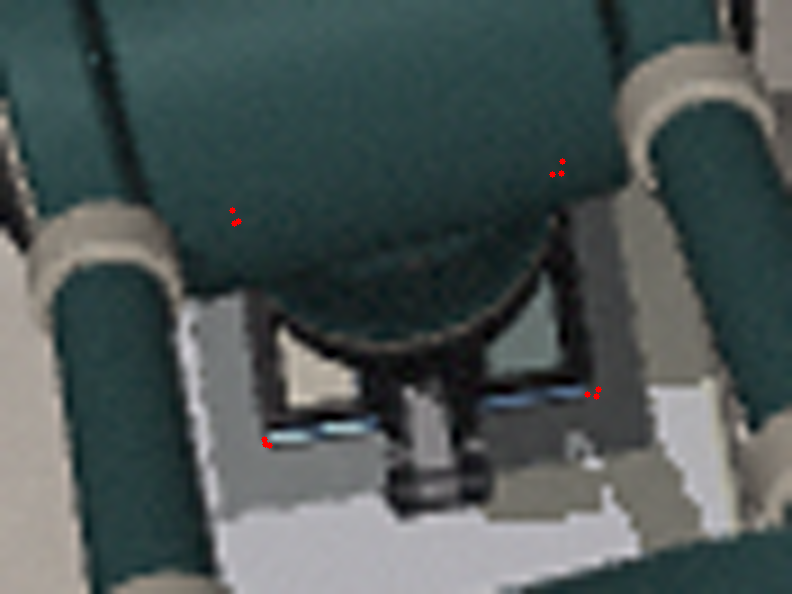

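Emit:
jog_arm(turn=[[0.001, -0.004, 0], [0, 0, 0], [0, 0, 0]], slide=[[0, 10, 0], [0, 0, 0], [0, 0, 0]], grip=[50, 50, 50])

```text
time: 8.25
tool_pos: [0.479, 0.1437, 0.0368]
tcp_rot: [-1.266, 1.109, -1.113]
wrist_force: [0.2, 0.1, -0.6]
width: 0.734
```

```bash
cat > cmp.py <<'E'
from look import *
import fit,sys
tag=sys.argv[1]
s=bot.read_state();t=s['tool_pos'];Rm=R.from_rotvec(s['tcp_rot']).as_matrix();a=np.arctan2(Rm[1,2],Rm[0,2]);print(t,s['wrist_force'],'yaw',a,'y-axis',Rm[:,1])
for n in('side','top'):
    st=fit.corners(*((.4761,.1444,.13) if n=='side' else (.4797,.1443,.13)),.051,.069)
    look(n,n+tag+'.png',(.478,.1443,.06),list(st),hw=32,hh=24,f=12)
E
python3 cmp.py 11
```

```text
[0.47898941 0.14366538 0.03677129] [ 0.21483694  0.05724214 -0.5701508 ] yaw 0.13212172322127033 y-axis [ 3.27250534e-03  4.83807122e-04 -9.99994528e-01]
side11.png origin 218 186 x 12
top11.png origin 216 188 x 12
```

View pics/side11.png

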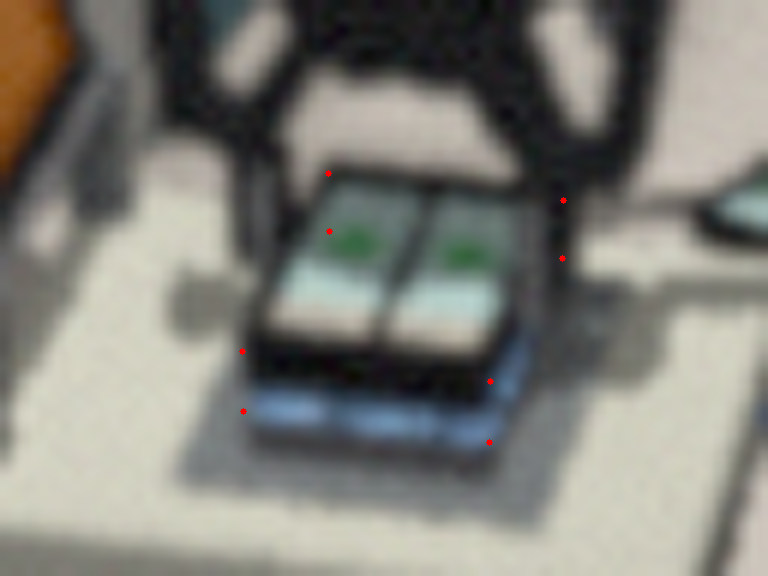

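View pics/top11.png

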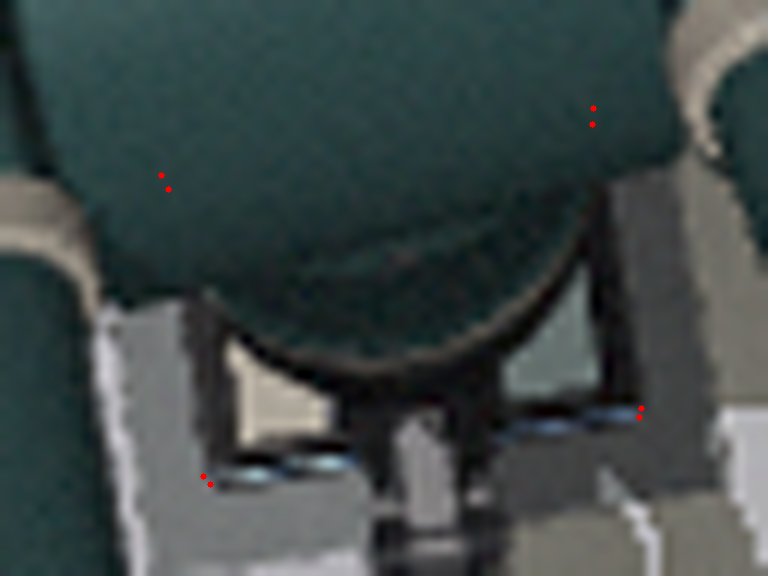

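Emit:
jog_arm(turn=[[-0.003, 0, 0], [0, 0, 0], [0, 0, 0]], slide=[[0, 3, 0], [0, 0, 0], [0, 0, 0]], grip=[50, 50, 50])

```text
time: 8.65
tool_pos: [0.4789, 0.1436, 0.0334]
tcp_rot: [-1.269, 1.111, -1.111]
wrist_force: [0.2, -0.2, -0.8]
width: 0.736
```

```bash
python3 cmp.py 12
```

```text
[0.47889549 0.1436143  0.03337733] [ 0.17434978 -0.18299682 -0.76201612] yaw 0.132122500426113 y-axis [-2.41846243e-04 -1.03293430e-04 -9.99999965e-01]
side12.png origin 218 186 x 12
top12.png origin 216 188 x 12
```

View pics/side12.png

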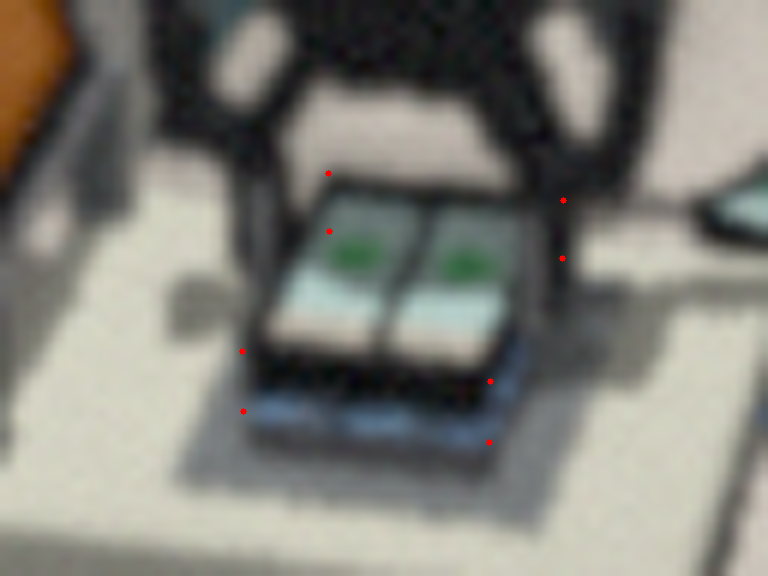

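View pics/top12.png

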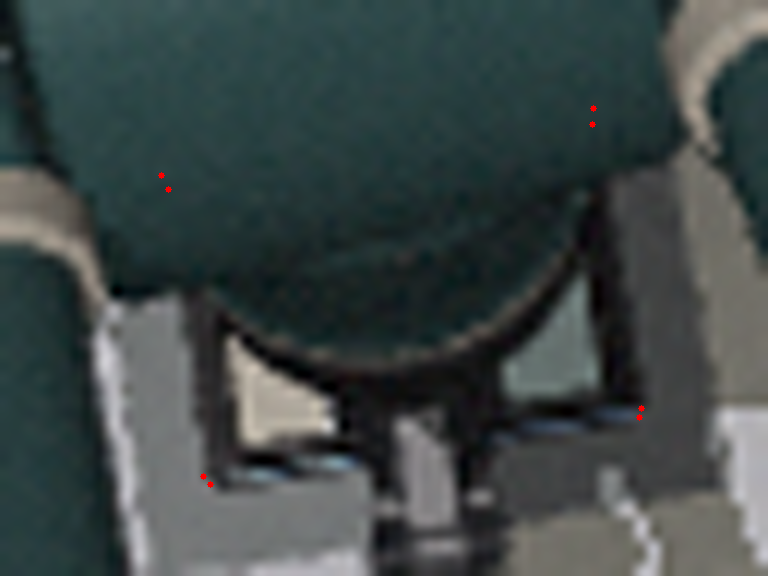

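Emit:
jog_arm(turn=[[0, 0, 0], [0, 0, 0], [0, 0, 0]], slide=[[0, 2, -2], [0, 0, 0], [0, 0, 0]], grip=[50, 50, 50])

```text
time: 9.05
tool_pos: [0.4789, 0.1437, 0.0332]
tcp_rot: [-1.266, 1.109, -1.113]
wrist_force: [0.2, -1.3, 6.0]
width: 0.738
```

```bash
python3 cmp.py 13
```

```text
[0.47893741 0.14365549 0.03322783] [ 0.23215825 -1.25750985  6.02599245] yaw 0.13205639696328048 y-axis [ 3.59550730e-03  6.44212054e-04 -9.99993329e-01]
side13.png origin 218 186 x 12
top13.png origin 216 188 x 12
```

View pics/side13.png

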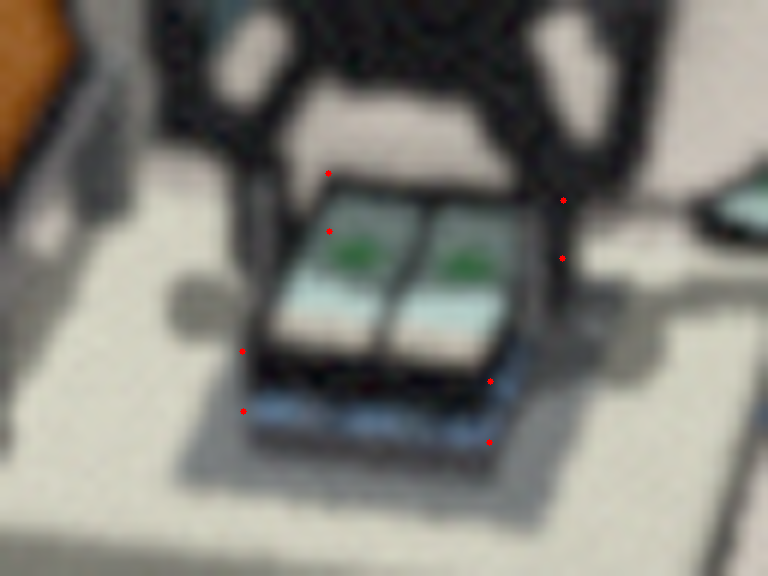

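View pics/top13.png

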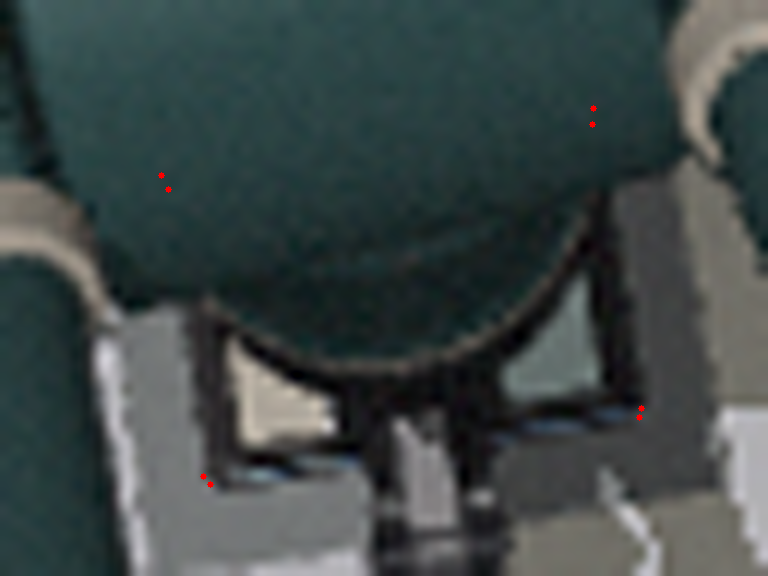

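```bash
python3 -c "
from look import *
import fit
d=np.load('side1.npz');p=dict(img=d['img'],intrinsics=d['K'],rotation=d['rot'],position=d['pos'])
st=fit.corners(.4761,.1444,.13,.035,.051)
look('side','side1z.png',(.478,.1443,.06),list(st),hw=32,hh=24,f=12,p=p)
s=shot('side');print(np.abs(s['position']-d['pos']).max(),np.abs(rot(s)-d['rot']).max())
"
```

```text
side1z.png origin 218 186 x 12
0.0 0.0
```

View pics/side1z.png

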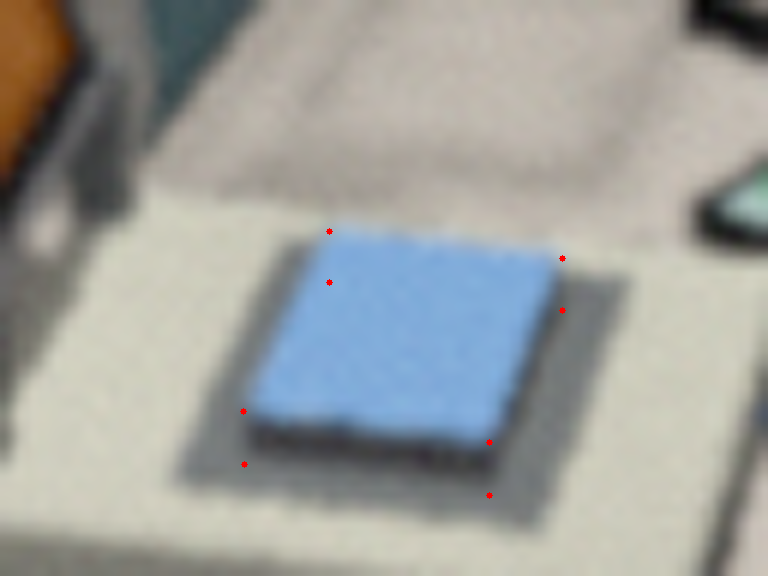

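```bash
cat > tilt.py <<'E'
from look import *
def tilt(n,S,a=.131):
    acc=[]
    for i in range(2):
        p=shot(n);acc.append(p['depth'])
    p=dict(p);p['depth']=np.mean(acc,0);c=cloud(p).reshape(-1,3)
    d=c[:,:2]-S;X=d@[np.cos(a),np.sin(a)];Y=d@[-np.sin(a),np.cos(a)];Z=c[:,2]
    k=(abs(X)<.03)&(abs(Y)<.044)&(Z>.045)&(Z<.09)
    for lo in np.arange(-.045,.045,.015):
        m=k&(Y>=lo)&(Y<lo+.015)
        if m.sum():print(n,round(lo,3),m.sum(),np.percentile(Z[m],[10,50,90]).round(4))
    for lo in np.arange(-.03,.03,.015):
        m=k&(X>=lo)&(X<lo+.015)
        if m.sum():print(n,'X',round(lo,3),m.sum(),np.percentile(Z[m],[10,50,90]).round(4))
if __name__=='__main__':
    tilt('side',np.array([.4761,.1444]));tilt('top',np.array([.4797,.1443]))
E
python3 tilt.py
python3 -c "
from workcell import bot
s=bot.read_state();print(s['tool_pos'],s['wrist_force'],s['torque'])"
```

```text
side -0.045 55 [0.063  0.0661 0.0696]
side -0.03 45 [0.0634 0.0646 0.0664]
side -0.015 43 [0.0632 0.0648 0.066 ]
side 0.0 45 [0.0632 0.065  0.0669]
side 0.015 49 [0.0627 0.0651 0.0673]
side 0.03 71 [0.05   0.0645 0.0693]
side X -0.03 59 [0.0626 0.0648 0.0682]
side X -0.015 93 [0.0562 0.0649 0.0683]
side X 0.0 72 [0.0626 0.0649 0.068 ]
side X 0.015 84 [0.0619 0.0652 0.0694]
top -0.045 66 [0.0634 0.0654 0.0697]
top -0.03 28 [0.0635 0.0644 0.0682]
top 0.015 26 [0.0637 0.065  0.0684]
top 0.03 63 [0.0639 0.0675 0.0696]
top X -0.03 118 [0.0635 0.0654 0.0691]
top X -0.015 54 [0.0637 0.0654 0.0696]
top X 0.0 11 [0.0667 0.0679 0.0698]
[0.4789127  0.14365029 0.03320679] [ 0.11906034 -0.27255476  5.50784076] [-0.129883    0.13415098  0.00301353]
```

```bash
python3 -c "
from look import *
for n,S in (('side',(.4761,.1444)),('top',(.4797,.1443))):
    p=shot(n);c=cloud(p).reshape(-1,3);a=.131;d=c[:,:2]-S;X=d@[np.cos(a),np.sin(a)];Y=d@[-np.sin(a),np.cos(a)];Z=c[:,2]
    k=(Z>.062)&(Z<.073)&(abs(Y)<.07)&(abs(X)<.02)
    print(n,'tray Y',np.sort(Y[k])[[0,3,8,-8,-3,-1]].round(4), 'X', np.sort(X[(Z>.062)&(Z<.073)&(abs(X)<.06)&(abs(abs(Y)-.03)<.012)])[[0,3,8,-8,-3,-1]].round(4))
    m=(Z>.047)&(Z<.056)&(abs(Y)<.07)&(abs(X)<.06)
    print(np.c_[X,Y,Z][m][:30].round(4).tolist())
"
python3 - <<'E'
import numpy as np
import sys; sys.path.insert(0,'.')
E
```

```text
side tray Y [-0.0483 -0.0449 -0.0437  0.0471  0.0478  0.0502] X [-0.0319 -0.0313 -0.0257  0.0294  0.0309  0.0321]
[[-0.0313, 0.0036, 0.0512], [-0.0331, -0.0033, 0.0473], [-0.0321, 0.0071, 0.0498], [-0.0321, 0.0222, 0.0554], [0.0326, 0.0415, 0.0546], [-0.0315, 0.0191, 0.0498], [0.0337, 0.0374, 0.0482], [0.0295, 0.0414, 0.0513], [0.0263, 0.0416, 0.052], [0.0193, 0.0442, 0.0545], [0.0131, 0.0439, 0.0552], [0.0041, 0.0424, 0.0556], [-0.0313, 0.0334, 0.0551], [-0.0328, 0.0256, 0.0504], [0.0286, 0.0449, 0.05], [0.0254, 0.0453, 0.0508], [0.0222, 0.0453, 0.0512], [0.0193, 0.0443, 0.051], [0.0167, 0.0422, 0.0501], [0.0138, 0.0412, 0.0499], [0.0091, 0.0476, 0.0545], [0.0072, 0.0425, 0.0516], [0.0013, 0.041, 0.0515], [-0.0029, 0.0454, 0.0549], [-0.0048, 0.0404, 0.052], [-0.0076, 0.039, 0.0516], [-0.0121, 0.045, 0.0559], [-0.0171, 0.0397, 0.0533], [-0.0205, 0.0408, 0.0545], [-0.0316, 0.0343, 0.0521]]
top tray Y [-0.0466 -0.0463 -0.0454  0.0432  0.0446  0.045 ] X [-0.031  -0.0308 -0.0303 -0.0017  0.0014  0.0055]
[[-0.0306, -0.0416, 0.052], [-0.031, -0.0441, 0.0516], [-0.0305, -0.0236, 0.0534], [-0.0305, -0.0261, 0.0496], [-0.031, -0.0287, 0.0501], [-0.0312, -0.0312, 0.0487], [-0.0315, -0.0337, 0.0478], [-0.0312, -0.0157, 0.0473], [-0.0307, 0.0252, 0.0538], [-0.0307, 0.0228, 0.0505], [-0.0311, 0.0203, 0.0504], [-0.0315, 0.0178, 0.0498], [-0.0321, 0.0152, 0.0522], [-0.0306, 0.0407, 0.051], [-0.0309, 0.0382, 0.0502], [-0.0314, 0.0357, 0.0512], [-0.0315, 0.0333, 0.0483], [-0.0321, 0.0283, 0.0473]]
```

```bash
python3 -c "
from look import *
import fit
p=shot('side');d=np.load('side1.npz')
cam=(np.array(p['intrinsics']),rot(p),np.array(p['position']))
for f in(.2,.5,.8):
    for (z) in (.051,.069):
        c=fit.corners(.4761,.1444,.131,z,z+.001)[:4]; # order (-,-),(-,+),(+,+),(+,-)
        P=c[1]*(1-f)+c[2]*f; print(f,z,'pred edge px',fit.proj(P[None],*cam).round(2))
    u=int(round(fit.proj(P[None],*cam)[0,0]))
    print(u,[ (v,p['img'][v,u-1:u+2].mean(0).astype(int).tolist(),d['img'][v,u-1:u+2].mean(0).astype(int).tolist()) for v in range(210,227)])
"
```

```text
0.2 0.051 pred edge px [[254.21 221.82]]
0.2 0.069 pred edge px [[254.22 216.8 ]]
254 [(210, [139, 162, 157], [128, 172, 217]), (211, [174, 198, 193], [129, 172, 217]), (212, [184, 204, 197], [129, 172, 217]), (213, [189, 195, 185], [127, 171, 216]), (214, [184, 181, 168], [130, 173, 218]), (215, [147, 142, 132], [129, 172, 217]), (216, [77, 75, 72], [129, 172, 217]), (217, [28, 28, 28], [129, 170, 217]), (218, [21, 19, 17], [128, 170, 217]), (219, [30, 30, 34], [130, 173, 219]), (220, [37, 45, 54], [128, 170, 216]), (221, [61, 74, 88], [115, 152, 192]), (222, [71, 82, 98], [84, 105, 127]), (223, [67, 69, 76], [64, 67, 75]), (224, [67, 68, 69], [61, 60, 63]), (225, [85, 85, 87], [80, 81, 82]), (226, [106, 109, 111], [105, 109, 109])]
0.5 0.051 pred edge px [[248.04 221.06]]
0.5 0.069 pred edge px [[248.02 216.04]]
248 [(210, [134, 154, 150], [128, 172, 217]), (211, [162, 183, 179], [129, 172, 217]), (212, [168, 181, 172], [128, 172, 217]), (213, [157, 156, 145], [129, 172, 217]), (214, [132, 127, 117], [128, 172, 218]), (215, [74, 71, 68], [130, 173, 218]), (216, [29, 29, 30], [129, 
[... 436 characters left out ...]
 0.069 pred edge px [[241.84 215.29]]
242 [(210, [142, 161, 156], [119, 140, 163]), (211, [163, 176, 169], [120, 148, 179]), (212, [175, 173, 162], [123, 156, 193]), (213, [159, 154, 143], [123, 162, 203]), (214, [105, 102, 96], [129, 169, 212]), (215, [47, 47, 44], [131, 172, 216]), (216, [29, 25, 30], [129, 170, 216]), (217, [21, 16, 21], [128, 171, 217]), (218, [39, 44, 52], [131, 174, 219]), (219, [69, 86, 101], [132, 173, 216]), (220, [90, 107, 126], [120, 153, 187]), (221, [79, 86, 97], [85, 99, 114]), (222, [67, 67, 71], [63, 64, 68]), (223, [70, 72, 75], [70, 71, 74]), (224, [94, 96, 98], [92, 94, 96]), (225, [117, 122, 123], [115, 119, 120]), (226, [127, 130, 131], [124, 128, 128])]
```

Emit:
jog_arm(turn=[[0, 0, 0], [0, 0, 0], [0, 0, 0], [0, 0, 0], [0, 0, 0]], slide=[[0, -1, 0], [0, 0, 0], [0, 0, 0], [0, 0, 0], [0, 0, 0]], grip=[50, 75, 80, 90, 100])

```text
time: 10.05
tool_pos: [0.4766, 0.1433, 0.0322]
tcp_rot: [-1.269, 1.112, -1.111]
wrist_force: [0.4, 0.2, 0.2]
width: 1.0
```

Emit:
jog_arm(turn=[[0, 0, 0], [0, 0, 0], [0, 0, 0], [0, 0, 0], [0, 0, 0]], slide=[[0, 0, 0], [0, -20, 0], [0, -30, 0], [0, -40, 0], [0, -40, 0]], grip=[100, 100, 100, 100, 100])

```text
time: 10.55
tool_pos: [0.4762, 0.1431, 0.1632]
tcp_rot: [-1.27, 1.112, -1.111]
wrist_force: [0.4, -0.5, 0.2]
width: 0.999
```

```bash
python3 cmp.py 14; python3 tilt.py
```

```text
[0.47616892 0.14312808 0.16315716] [ 0.35523718 -0.5391946   0.18994222] yaw 0.1320018255705456 y-axis [-1.67148400e-03 -4.05167685e-04 -9.99998521e-01]
side14.png origin 218 186 x 12
top14.png origin 216 188 x 12
side -0.045 59 [0.0636 0.0663 0.0694]
side -0.03 50 [0.0634 0.065  0.0668]
side -0.015 49 [0.0633 0.0647 0.0664]
side 0.0 49 [0.0633 0.0646 0.0667]
side 0.015 47 [0.0633 0.0647 0.0667]
side 0.03 84 [0.0486 0.0621 0.0697]
side X -0.03 83 [0.0595 0.0647 0.0683]
side X -0.015 87 [0.0589 0.0645 0.0687]
side X 0.0 84 [0.0602 0.0647 0.0671]
side X 0.015 84 [0.0611 0.0651 0.0699]
top -0.045 97 [0.0631 0.0652 0.0692]
top -0.03 58 [0.0622 0.0645 0.0673]
top -0.015 1 [0.0633 0.0633 0.0633]
top 0.015 39 [0.0636 0.0648 0.0667]
top 0.03 85 [0.0631 0.0672 0.0698]
top X -0.03 119 [0.0629 0.0648 0.0693]
top X -0.015 104 [0.063  0.065  0.0688]
top X 0.0 53 [0.0634 0.0661 0.0696]
top X 0.015 4 [0.0678 0.0686 0.0699]
```

View pics/side14.png

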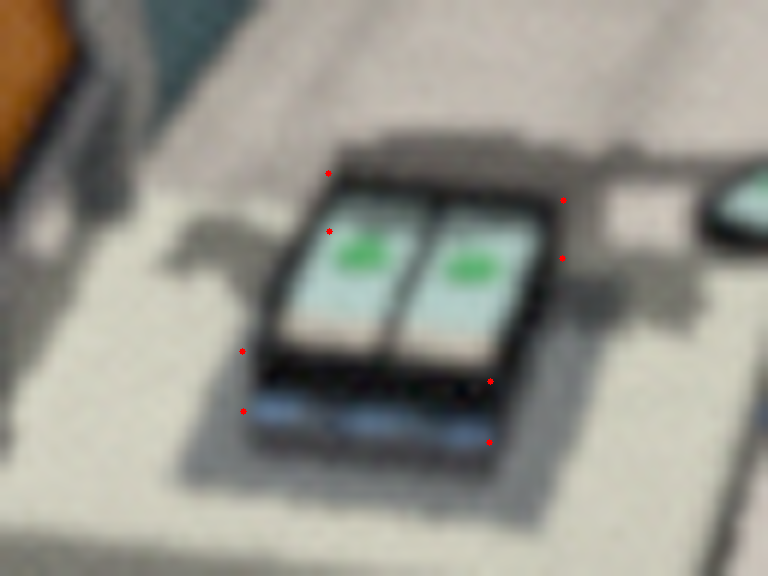

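View pics/top14.png

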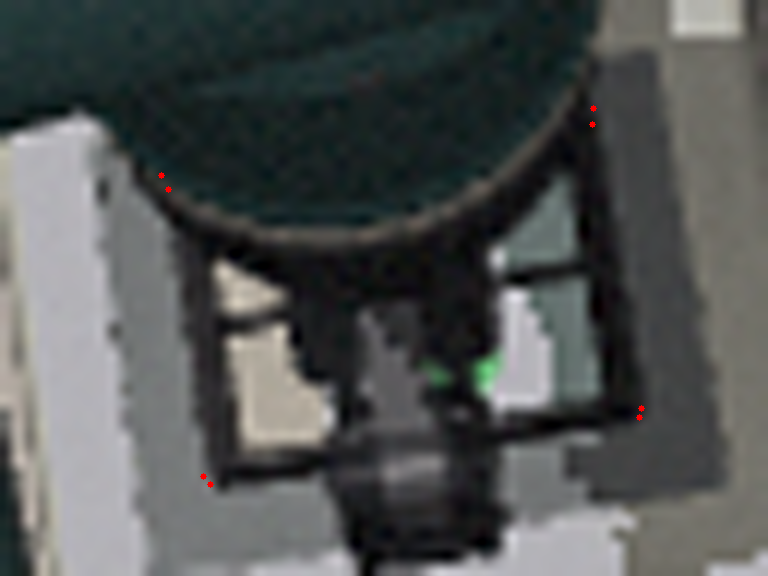

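Emit:
jog_arm(turn=[[0, 0, 0], [0, 0, 0], [0, 0, 0], [0, 0, 0], [0, 0, 0]], slide=[[45, -10, 0], [45, -10, 0], [45, -10, 0], [45, -10, 0], [0, 0, 0]], grip=[100, 100, 100, 100, 100])

```text
time: 11.35
tool_pos: [0.501, -0.0398, 0.2021]
tcp_rot: [-1.268, 1.115, -1.117]
wrist_force: [-0.8, 0.3, 0.5]
width: 1.0
```

```bash
cat > fitnow.py <<'E'
from fit import *
import sys
from look import look
tag=sys.argv[1]
for n in ('top','side'):
    p=shot(n);cam=(np.array(p['intrinsics']),rot(p),np.array(p['position']));img=p['img']
    s0=(.4797,.1443,.131) if n=='top' else (.4761,.1444,.131)
    c,lo=crop(img,corners(*s0,.051,.069),cam,4)
    th=60
    m=biggest(c.max(2)<th)
    h=cv2.convexHull(np.argwhere(m)[:,::-1].astype(np.int32)); M=np.zeros(m.shape,np.uint8);cv2.fillConvexPoly(M,h,1)
    r=fit(M.astype(np.float32),lo,.051,.069,cam,s0);print(n,np.round(r[0],4),r[1:], 'vs stage',s0)
    v=cv2.resize(c.astype(np.uint8),None,fx=8,fy=8,interpolation=0)
    for q,col in((r[0],(255,0,0)),(s0,(0,255,0))):
        P=((proj(corners(*q,.051,.069),*cam)-lo+.5)*8).astype(int);cv2.polylines(v,[P[:4],P[4:]],1,col,1)
    mm=cv2.resize(np.repeat(M[...,None]*255,3,2),(v.shape[1],v.shape[0]),interpolation=0)
    cv2.imwrite(f'pics/{n}{tag}.png',np.hstack([v,mm])[:,:,::-1])
E
python3 fitnow.py 15
```

```text
top [0.4784 0.1427 0.137 ] (np.float64(50.0), np.float32(1002.0)) vs stage (0.4797, 0.1443, 0.131)
side [0.4743 0.1393 0.2319] (np.float64(226.703125), np.float32(225.0)) vs stage (0.4761, 0.1444, 0.131)
```

View pics/top15.png

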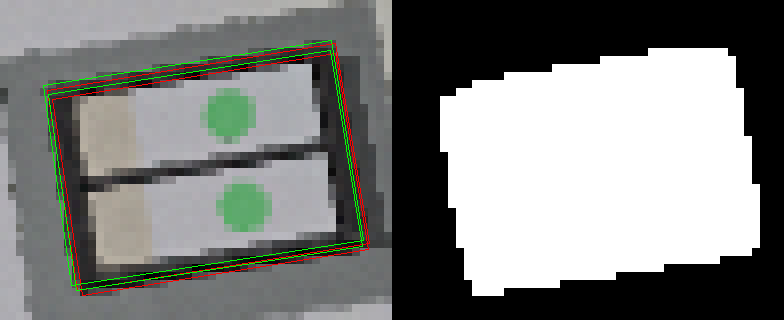

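View pics/side15.png

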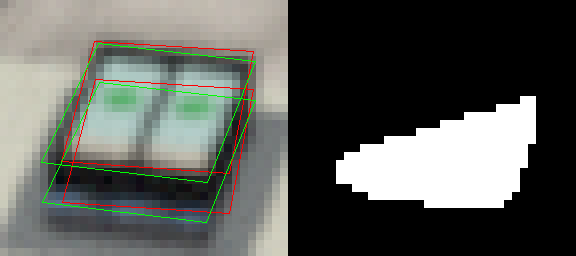

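```bash
sed -i 's/th=60/th=65 if n=="top" else float(sys.argv[2]); c0=c; c=c if n=="top" else c-np.clip(c[...,2:]-c[...,:1]-12,-5,0)*0/' fitnow.py
sed -i 's/m=biggest(c.max(2)<th)/m=biggest((c.max(2)<th) if n=="top" else (c.max(2)<th)\&(c[...,2]-c[...,0]<14))/' fitnow.py
sed -i "s/h=cv2.convexHull/if n=='side': m=biggest(cv2.morphologyEx(m.astype(np.uint8),cv2.MORPH_CLOSE,np.ones((3,3))))\n    h=cv2.convexHull/" fitnow.py
python3 fitnow.py 16 80
```

```text
top [0.4785 0.1422 0.1332] (np.float64(83.578125), np.float32(1040.0)) vs stage (0.4797, 0.1443, 0.131)
side [0.4734 0.1418 0.1447] (np.float64(189.15625), np.float32(277.0)) vs stage (0.4761, 0.1444, 0.131)
```

View pics/side16.png

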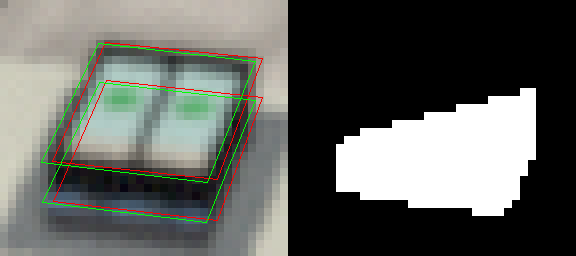

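```bash
cat > fitside.py <<'E'
from fit import *
import sys
d=np.load('side1.npz');p=shot('side');cam=(np.array(p['intrinsics']),rot(p),np.array(p['position']))
s0=(.4761,.1444,.131)
c,lo=crop(p['img'],corners(*s0,.051,.069),cam,4);c0,_=crop(d['img'],corners(*s0,.051,.069),cam,4)
df=np.abs(c-c0).max(2)
for t in (float(a) for a in sys.argv[2:]):
    m=biggest(df>t); cs,_=cv2.findContours(m.astype(np.uint8),0,2); M=np.zeros(m.shape,np.uint8);cv2.drawContours(M,cs,-1,1,-1)
    r=fit(M.astype(np.float32),lo,.051,.069,cam,s0);print(t,np.round(r[0],4),r[1:])
v=cv2.resize(c.astype(np.uint8),None,fx=8,fy=8,interpolation=0)
for q,col in((r[0],(255,0,0)),(s0,(0,255,0))):
    P=((proj(corners(*q,.051,.069),*cam)-lo+.5)*8).astype(int);cv2.polylines(v,[P[:4],P[4:]],1,col,1)
mm=cv2.resize(np.repeat(M[...,None]*255,3,2),(v.shape[1],v.shape[0]),interpolation=0)
cv2.imwrite(f'pics/side{sys.argv[1]}.png',np.hstack([v,mm])[:,:,::-1])
E
python3 fitside.py 17 45 60 75
```

```text
45.0 [0.4755 0.1422 0.1604] (np.float64(57.6875), np.float32(418.0))
60.0 [0.4753 0.1422 0.1548] (np.float64(191.84375), np.float32(268.0))
75.0 [0.4752 0.143  0.1614] (np.float64(220.625), np.float32(234.0))
```

View pics/side17.png

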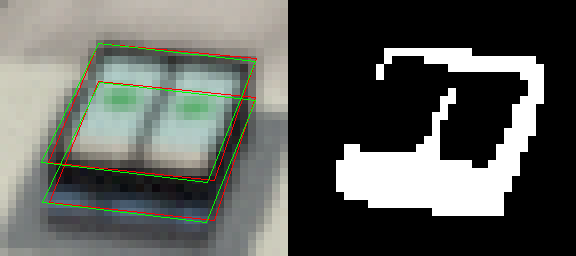

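```bash
python3 -c "
from plan import *
plan((.4766,.1433,.12),.132,n=5)"
```

```text
t 11.6 pos [ 0.4996 -0.0339  0.2009] F [-0.1 -0.3  0.2] w 0.995 q [-0.118 -0.057  1.982  0.     1.22  -0.251] n 5
turn [[0.0006, 0.0002, -0.0002], [0.0006, 0.0002, -0.0002], [0.0006, 0.0002, -0.0002], [0.0006, 0.0002, -0.0002], [0.0006, 0.0002, -0.0002]] 
slide [[-35.7, 16.2, 0.2], [-35.7, 16.2, 0.2], [-35.7, 16.2, 0.2], [-35.7, 16.2, 0.1], [-35.7, 16.2, 0.1]]
```

Emit:
jog_arm(turn=[[0, 0, 0], [0, 0, 0], [0, 0, 0], [0, 0, 0], [0, 0, 0]], slide=[[-36, 10, 0], [-36, 10, 0], [-36, 20, 0], [-36, 20, 0], [-35, 20, 0.5]], grip=[100, 100, 100, 100, 100])

```text
time: 12.1
tool_pos: [0.4761, 0.1452, 0.1213]
tcp_rot: [-1.27, 1.11, -1.109]
wrist_force: [-0.2, -0.2, -0.8]
width: 1.002
```

Emit:
jog_arm(turn=[[0, 0, 0], [0, 0, 0]], slide=[[0, 0, 0], [0, 0, 0]], grip=[100, 100])

```text
time: 12.3
tool_pos: [0.4759, 0.1439, 0.1212]
tcp_rot: [-1.273, 1.11, -1.107]
wrist_force: [0.6, -0.2, -0.6]
width: 1.002
```

```bash
python3 -c "
from plan import *
plan((.4766,.1433,.034),.132,n=3)"
```

```text
t 12.3 pos [0.4759 0.1439 0.1212] F [ 0.6 -0.2 -0.6] w 1.002 q [ 0.244  0.009  2.073 -0.     1.063  0.107] n 3
turn [[0.0009, 0.0015, 0.0002], [0.0009, 0.0015, 0.0002], [0.0009, 0.0015, 0.0002]] 
slide [[0.2, 29.1, 0.3], [0.2, 29.1, 0.3], [0.2, 29.1, 0.2]]
```

Emit:
jog_arm(turn=[[0.001, 0.0015, 0], [0.001, 0.0015, 0], [0.001, 0.001, 0], [0, 0, 0], [0, 0, 0]], slide=[[0, 40, 0.3], [0.3, 35, 0.3], [0.3, 12, 0.2], [0, 0, 0], [0, 0, 0]], grip=[100, 100, 100, 100, 100])

```text
time: 12.8
tool_pos: [0.4798, 0.1418, 0.0368]
tcp_rot: [-1.263, 1.112, -1.117]
wrist_force: [0.9, 0.8, -0.3]
width: 0.998
```

Emit:
jog_arm(turn=[[0, 0, 0], [0, 0, 0], [0, 0, 0], [0, 0, 0], [0, 0, 0]], slide=[[0, 0, 0], [0, 0, 0], [0, 0, 0], [0, 0, 0], [0, 0, 0]], grip=[90, 80, 75, 65, 50], newtons=35)

```text
time: 13.3
tool_pos: [0.4796, 0.1421, 0.037]
tcp_rot: [-1.263, 1.111, -1.116]
wrist_force: [-0.5, -0.8, 5.5]
width: 0.734
```

Emit:
jog_arm(turn=[[0, 0, 0], [0, 0, 0], [0, 0, 0]], slide=[[0, 0, 0], [0, -4, 0], [0, 0, 0]], grip=[50, 50, 50])

```text
time: 13.6
tool_pos: [0.4791, 0.1421, 0.0402]
tcp_rot: [-1.264, 1.111, -1.116]
wrist_force: [1.2, 0.3, -1.5]
width: 0.738
```

```bash
python3 cmp.py 18;python3 -c "
from plan import *
plan((.4766,.1433,.034),.132,n=3)"
```

```text
[0.47906725 0.14207662 0.0401865 ] [ 1.22274932  0.28518457 -1.47253319] yaw 0.1280439589549974 y-axis [ 4.31139993e-03  7.18976062e-04 -9.99990447e-01]
side18.png origin 218 186 x 12
top18.png origin 216 188 x 12
t 13.7 pos [0.4786 0.142  0.0396] F [-0.3  0.1  0.3] w 0.737 q [ 0.239  0.112  2.137 -0.     0.889  0.111] n 3
turn [[-0.0011, -0.0013, -0.0], [-0.0011, -0.0013, -0.0], [-0.0011, -0.0013, -0.0]] 
slide [[-0.5, 1.9, -0.6], [-0.5, 1.9, -0.6], [-0.5, 1.9, -0.6]]
```

View pics/side18.png

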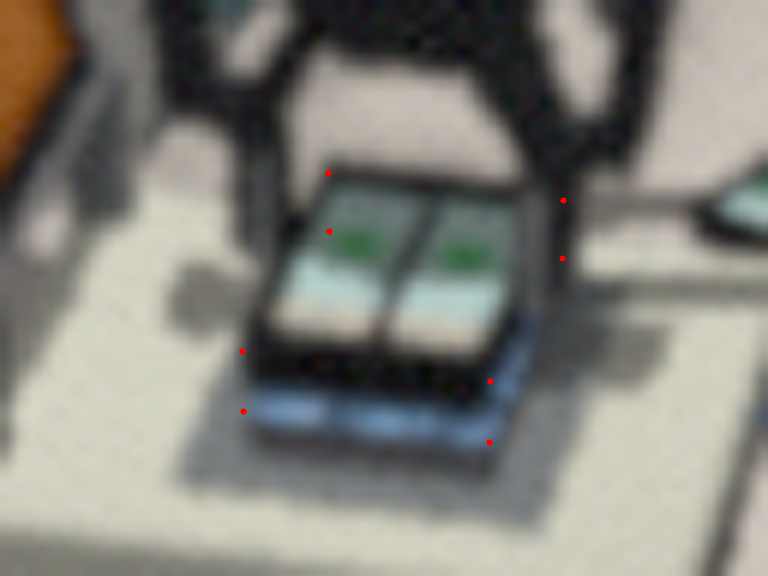

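View pics/top18.png

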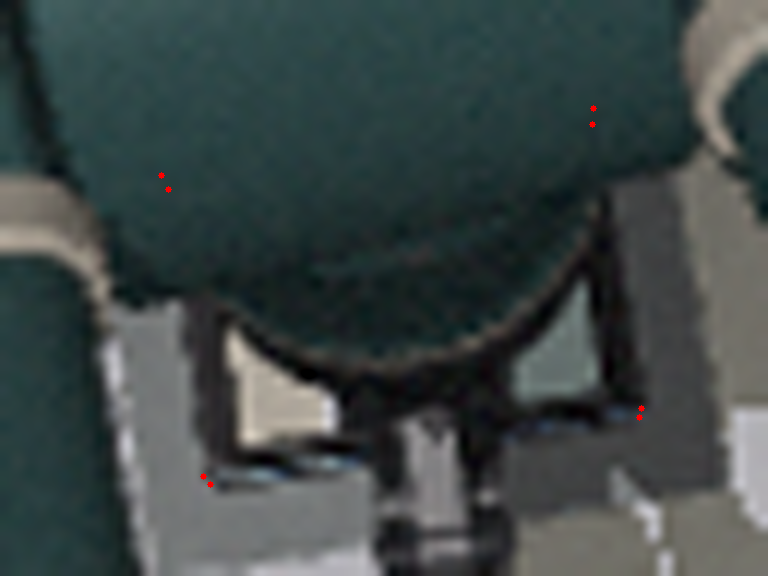

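Emit:
jog_arm(turn=[[-0.003, -0.003, 0], [0, 0, 0], [0, 0, 0]], slide=[[-2.2, 0, -1], [0, 0, 0], [0, 0, 0]], grip=[50, 50, 50])

```text
time: 14.0
tool_pos: [0.477, 0.144, 0.0393]
tcp_rot: [-1.269, 1.112, -1.112]
wrist_force: [0.6, 0.1, -1.2]
width: 0.736
```

```bash
python3 -c "
from plan import *
plan((.4775,.1442,.034),.132,n=1)"
```

```text
t 14.0 pos [0.477  0.144  0.0393] F [ 0.6  0.1 -1.2] w 0.736 q [ 0.243  0.114  2.136 -0.     0.892  0.112] n 1
turn [[0.0004, -0.0007, 0.0001]] 
slide [[-0.1, 5.3, 0.5]]
```

Emit:
jog_arm(turn=[[0, 0, 0], [0, 0, 0], [0, 0, 0]], slide=[[0, 1.5, 0.3], [0, 1.5, 0.2], [0, 0, 0]], grip=[50, 50, 50])

```text
time: 14.3
tool_pos: [0.4777, 0.1441, 0.0372]
tcp_rot: [-1.269, 1.112, -1.112]
wrist_force: [-4.0, -0.4, 6.3]
width: 0.734
```

```bash
python3 cmp.py 19
```

```text
[0.47772449 0.14406024 0.03715687] [-4.0103658  -0.41841154  6.26675122] yaw 0.13102059401351207 y-axis [-4.86870795e-04 -8.82117318e-05 -9.99999878e-01]
side19.png origin 218 186 x 12
top19.png origin 216 188 x 12
```

View pics/side19.png

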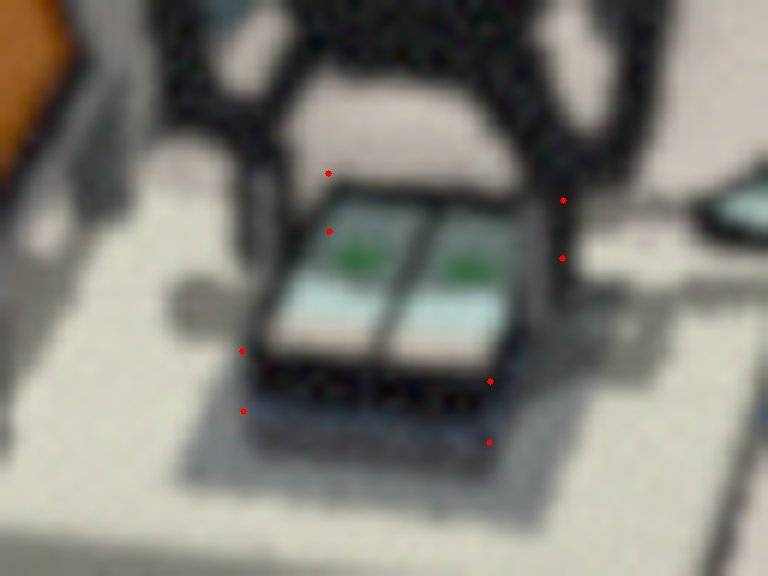

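View pics/top19.png

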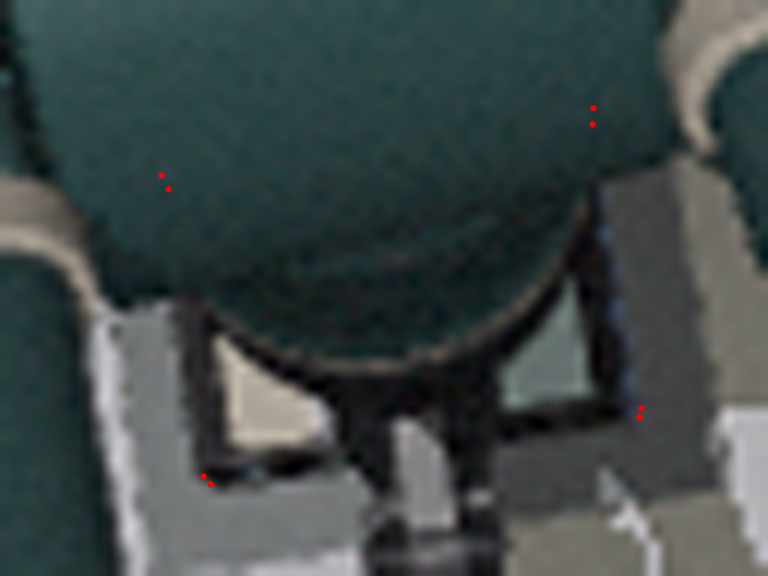

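Emit:
jog_arm(turn=[[0, 0, 0], [0, 0, 0], [0, 0, 0], [0, 0, 0], [0, 0, 0]], slide=[[0, -0.5, 0], [0, 0, 0], [0, 0, 0], [0, 0, 0], [0, 0, 0]], grip=[50, 75, 80, 90, 100])

```text
time: 14.9
tool_pos: [0.4778, 0.144, 0.0369]
tcp_rot: [-1.268, 1.112, -1.112]
wrist_force: [0.4, 0.6, 0.4]
width: 0.998
```

Emit:
jog_arm(turn=[[0, 0, 0], [0, 0, 0], [0, 0, 0], [0, 0, 0], [0, 0, 0]], slide=[[0, 0, 0], [0, -20, 0], [0, -40, 0], [0, -45, 0], [10, -45, 0]], grip=[100, 100, 100, 100, 100])

```text
time: 15.4
tool_pos: [0.4784, 0.1346, 0.1881]
tcp_rot: [-1.269, 1.112, -1.111]
wrist_force: [0.8, 0.9, -0.1]
width: 1.001
```

Emit:
jog_arm(turn=[[0, 0, 0], [0, 0, 0], [0, 0, 0], [0, 0, 0], [0, 0, 0]], slide=[[45, -20, 0], [45, -20, 0], [45, -20, 0], [35, -20, 0], [0, 0, 0]], grip=[100, 100, 100, 100, 100])

```text
time: 15.9
tool_pos: [0.5036, -0.0385, 0.2707]
tcp_rot: [-1.264, 1.11, -1.121]
wrist_force: [0.4, -0.4, -0.0]
width: 1.002
```

```bash
python3 fitnow.py 20 80; python3 fitside.py 21 60 45
```

```text
top [0.4793 0.1453 0.1475] (np.float64(84.078125), np.float32(1039.0)) vs stage (0.4797, 0.1443, 0.131)
side [0.4695 0.1646 0.1484] (np.float64(95.453125), np.float32(426.0)) vs stage (0.4761, 0.1444, 0.131)
60.0 [0.4749 0.1448 0.1593] (np.float64(118.625), np.float32(352.0))
45.0 [0.4749 0.1457 0.149 ] (np.float64(73.28125), np.float32(415.0))
```

View pics/top20.png

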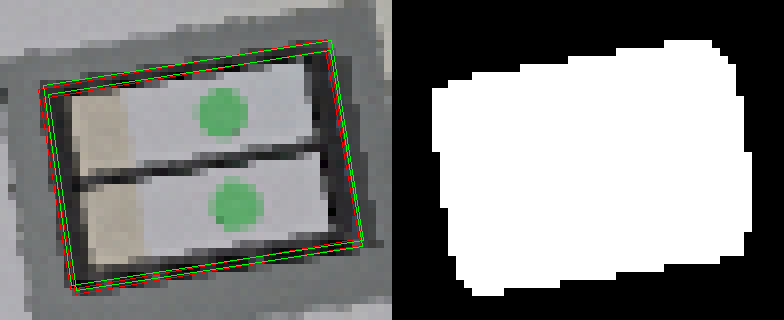

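View pics/side21.png

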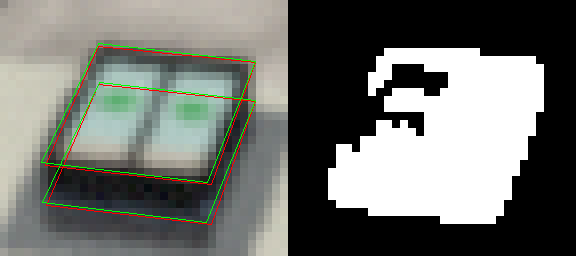

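```bash
python3 -c "
from plan import *
plan((.629,.164,.31),.131,n=6)"
```

```text
t 16.05 pos [ 0.5009 -0.0342  0.2664] F [-0.2 -0.7 -0.2] w 1.0 q [-1.180e-01 -9.600e-02  1.897e+00  1.000e-03  1.342e+00 -2.490e-01] n 6
turn [[0.0001, -0.0001, -0.0001], [0.0001, -0.0001, -0.0001], [0.0001, -0.0001, -0.0001], [0.0001, -0.0001, -0.0001], [0.0001, -0.0001, -0.0001]] 
slide [[-30.0, -7.3, 25.5], [-30.0, -7.3, 25.5], [-30.0, -7.3, 25.5], [-30.0, -7.3, 25.5], [-30.0, -7.3, 25.5]]
turn [[0.0001, -0.0001, -0.0001]] 
slide [[-30.0, -7.3, 25.5]]
```

Emit:
jog_arm(turn=[[0, 0, 0], [0, 0, 0], [0, 0, 0], [0, 0, 0], [0, 0, 0]], slide=[[-30, -20, 25.5], [-30, -16, 25.5], [-30, -8, 25.5], [-30, 0, 25.5], [-30, 0, 25.5]], grip=[100, 100, 100, 100, 100])

```text
time: 16.55
tool_pos: [0.6077, 0.1343, 0.3099]
tcp_rot: [-1.27, 1.112, -1.109]
wrist_force: [-0.1, -0.5, 1.2]
width: 1.001
```

Emit:
jog_arm(turn=[[0, 0, 0], [0, 0, 0], [0, 0, 0]], slide=[[-30, 0, 25.5], [0, 0, 0], [0, 0, 0]], grip=[80, 60, 60])

```text
time: 16.85
tool_pos: [0.6282, 0.1661, 0.3087]
tcp_rot: [-1.273, 1.112, -1.108]
wrist_force: [0.0, -0.1, 0.7]
width: 0.603
```

```bash
python3 -c "
from look import *
plan((.629,.164,.229),.131)
look('side','side22.png',(.62,.16,.25),[(.629,.164,.2626)])
look('top','top22.png',(.62,.16,.25),[(.629,.164,.2626)])"
```

```text
t 16.85 pos [0.6282 0.1661 0.3087] F [ 0.  -0.1  0.7] w 0.603 q [ 0.22   0.178  1.537 -0.     1.431  0.086] n 2
turn [[0.002, 0.0018, 0.0003], [0.002, 0.0018, 0.0003]] 
slide [[1.1, 39.9, 0.4], [1.1, 39.9, 0.4]]
side22.png origin 138 100 x 6
top22.png origin 171 82 x 6
```

View pics/side22.png

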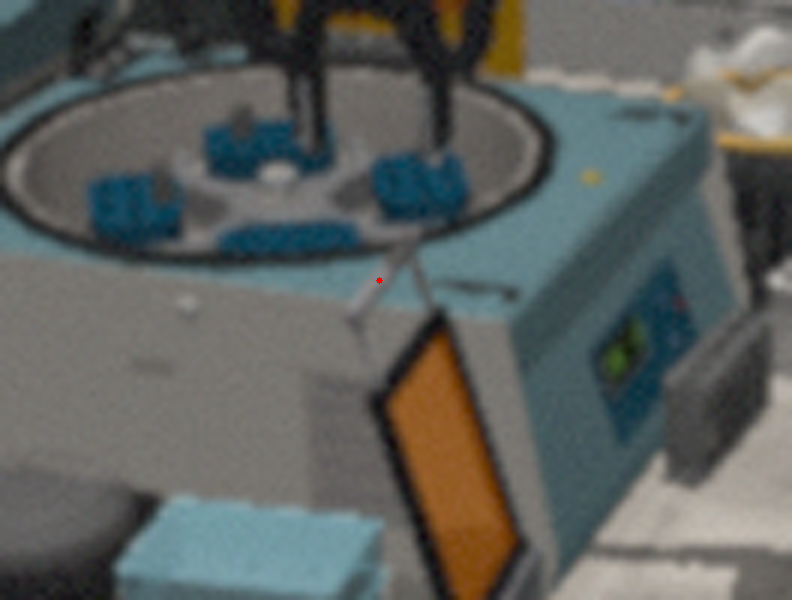

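View pics/top22.png

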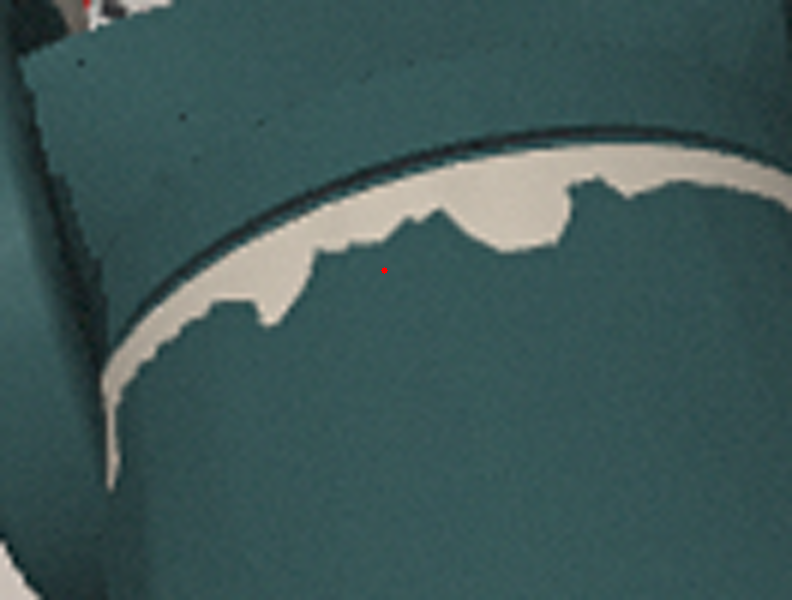

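```bash
python3 -c "
from look import *
p=shot('side');K=p['intrinsics']
for z in (.26,.31,.32,.33,.34):
  for o in (-.0255,.0255):
    c=(np.array([.6282+o,.166+o*.13,z])-p['position'])@rot(p);print(z,o,((K[0][0]*c[0]/c[2]+K[0][2])-138+.5)*6,(K[1][1]*c[1]/c[2]+K[1][2]-100+.5)*6)"
```

```text
0.26 -0.0255 429.0661924146404 292.23098423160053
0.26 0.0255 329.8189687971918 282.88384742804686
0.31 -0.0255 424.3059861253398 196.84893419071454
0.31 0.0255 323.26011717233195 188.0622147617686
0.32 -0.0255 423.3325758413581 177.34434494093102
0.32 0.0255 321.9191307177286 168.67550924049965
0.33 -0.0255 422.351855322337 157.69327775259129
0.33 0.0255 320.5681515564627 149.1443386795113
0.34 -0.0255 421.3637419089543 137.8940763496644
0.34 0.0255 319.20706757596713 129.46708226204365
```

Emit:
jog_arm(turn=[[0.002, 0.002, 0], [0.002, 0.002, 0], [0, 0, 0], [0, 0, 0]], slide=[[1, 40, 0.4], [1, 30, 0.4], [0, 9, 0], [0, 0, 0]], grip=[60, 60, 60, 60])

```text
time: 17.4
tool_pos: [0.629, 0.1611, 0.2303]
tcp_rot: [-1.266, 1.116, -1.116]
wrist_force: [0.4, 0.0, -0.1]
width: 0.599
```

```bash
python3 -c "
from look import *
plan((.629,.164,.229),.131)
look('side','side23.png',(.62,.16,.25),[(.629,.164,.2626)])"
```

```text
t 17.4 pos [0.629  0.1611 0.2303] F [ 0.4  0.  -0.1] w 0.599 q [ 0.213  0.207  1.645 -0.     1.29   0.087] n 1
turn [[-0.0003, -0.0051, 0.0003]] 
slide [[-2.9, 1.3, 0.3]]
side23.png origin 138 100 x 6
```

View pics/side23.png

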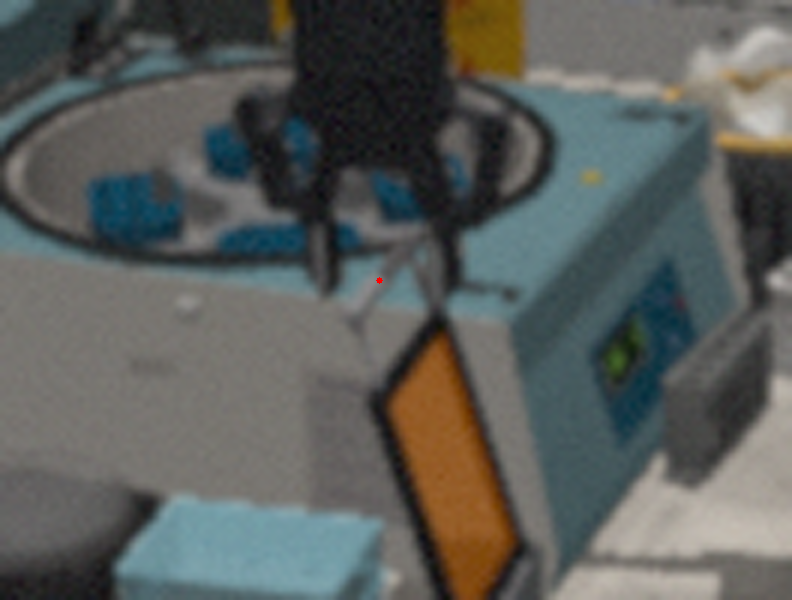

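Emit:
jog_arm(turn=[[0, 0, 0], [0, 0, 0], [0, 0, 0], [0, 0, 0], [0, 0, 0]], slide=[[-2.5, 0, 0], [0, 0, 0], [0, 0, 0], [0, 0, 0], [0, 0, 0]], grip=[50, 40, 30, 20, 5], newtons=35)

```text
time: 17.95
tool_pos: [0.6288, 0.1646, 0.2328]
tcp_rot: [-1.266, 1.114, -1.115]
wrist_force: [-4.3, -0.2, 2.5]
width: 0.099
```

Emit:
jog_arm(turn=[[0, 0, 0], [0, 0, 0], [0, 0, 0], [0, 0, 0]], slide=[[0, 0, 0], [0, 0, 0], [0, 0, 0], [0, 0, 0]], grip=[0, 0, 0, 0])

```text
time: 18.35
tool_pos: [0.6289, 0.1646, 0.2328]
tcp_rot: [-1.266, 1.114, -1.115]
wrist_force: [-4.7, -0.8, 5.0]
width: 0.098
```

```bash
python3 -c "
from look import *
plan((.629,.164,.229),.131)
look('side','side24.png',(.62,.16,.25),[(.629,.164,.2626)])"
```

```text
t 18.35 pos [0.6289 0.1646 0.2328] F [-4.7 -0.8  5. ] w 0.098 q [ 0.218  0.206  1.641 -0.     1.293  0.09 ] n 1
turn [[-0.0013, -0.0037, 0.0]] 
slide [[0.6, 3.8, 0.0]]
side24.png origin 138 100 x 6
```

View pics/side24.png

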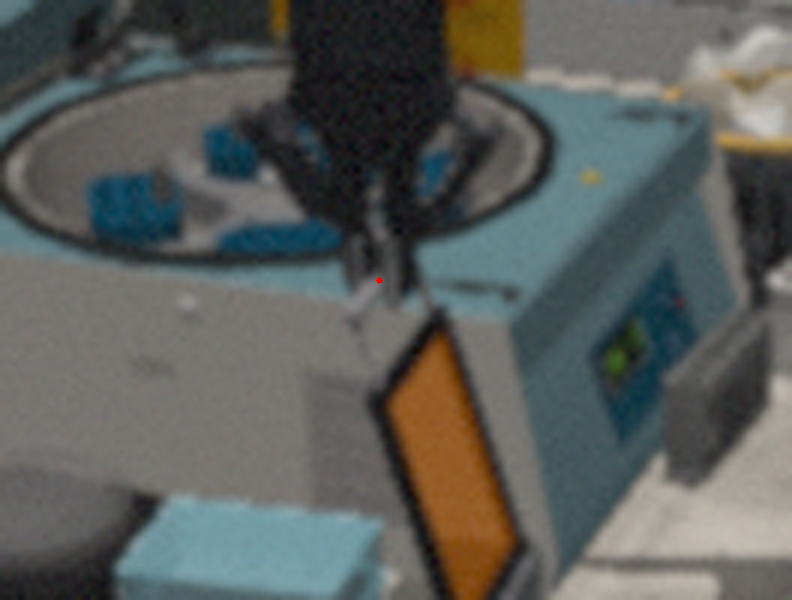

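```bash
python3 -c "
import numpy as np
a=np.linspace(1.85,.785,16)
x=-190*np.cos(a);z=190*np.sin(a)
for i in range(0,15,5): print([[0,round(-(z[k+1]-z[k]),1),round(x[k+1]-x[k],1)] for k in range(i,i+5)])"
```

```text
[[0, np.float64(-3.3), np.float64(-13.1)], [0, np.float64(-2.3), np.float64(-13.3)], [0, np.float64(-1.4), np.float64(-13.4)], [0, np.float64(-0.4), np.float64(-13.5)], [0, np.float64(0.5), np.float64(-13.5)]]
[[0, np.float64(1.5), np.float64(-13.4)], [0, np.float64(2.4), np.float64(-13.3)], [0, np.float64(3.4), np.float64(-13.1)], [0, np.float64(4.3), np.float64(-12.8)], [0, np.float64(5.2), np.float64(-12.4)]]
[[0, np.float64(6.1), np.float64(-12.0)], [0, np.float64(6.9), np.float64(-11.6)], [0, np.float64(7.7), np.float64(-11.1)], [0, np.float64(8.5), np.float64(-10.5)], [0, np.float64(9.2), np.float64(-9.9)]]
```

Emit:
jog_arm(turn=[[0, 0, 0], [0, 0, 0], [0, 0, 0], [0, 0, 0], [0, 0, 0]], slide=[[0, -4.5, -13], [0, -2.5, -13.3], [0, -1.5, -13.4], [0, -0.5, -13.5], [0, 0.5, -13.5]], grip=[0, 0, 0, 0, 0], newtons=40)

```text
time: 18.9
tool_pos: [0.5634, 0.1556, 0.241]
tcp_rot: [-1.263, 1.111, -1.118]
wrist_force: [2.0, -2.1, -1.4]
width: 0.101
```

```bash
cat > arc.py <<'E'
from look import *
import sys
s=bot.read_state();P0=np.array([.6289,.1646,.2328]);e=np.array([np.cos(.131),np.sin(.131)])
d=s['tool_pos']-P0;X=.05238+d[:2]@e;Z=.1826+d[2];Y=d[:2]@[-e[1],e[0]]
print('t',round(s['time'],2),'r',round(np.hypot(X,Z),4),'a',round(np.arctan2(Z,-X),3),'Y',round(Y,4),'F',s['wrist_force'].round(1),'w',round(s['width'],3),'yaxis',R.from_rotvec(s['tcp_rot']).as_matrix()[:,1].round(3),'q',s['q'].round(2))
ag=float(sys.argv[1]);print('slide y,z to',ag,-(.19*np.sin(ag)-Z)*1000,(-.19*np.cos(ag)-X)*1000)
E
python3 arc.py .785
```

```text
t 18.9 r 0.1913 a 1.499 Y -0.0003 F [ 2.  -2.1 -1.4] w 0.101 yaxis [ 0.006 -0.    -1.   ] q [ 0.23  0.07  1.78 -0.    1.29  0.1 ]
slide y,z to 0.785 56.513825690018336 -120.6238773230016
```

Following the arc well.

Emit:
jog_arm(turn=[[0, 0, 0], [0, 0, 0], [0, 0, 0], [0, 0, 0], [0, 0, 0]], slide=[[0, 1.5, -13.4], [0, 2.5, -13.3], [0, 3.5, -13], [0, 4.5, -12.8], [0, 5, -12.4]], grip=[0, 0, 0, 0, 0])

```text
time: 19.4
tool_pos: [0.4987, 0.1469, 0.2233]
tcp_rot: [-1.265, 1.111, -1.118]
wrist_force: [1.2, -6.4, 3.5]
width: 0.093
```

```bash
python3 arc.py .785
```

```text
t 19.4 r 0.1903 a 1.142 Y -0.0006 F [ 1.2 -6.4  3.5] w 0.093 yaxis [ 0.004 -0.001 -1.   ] q [ 0.24 -0.04  1.92 -0.    1.25  0.11]
slide y,z to 0.785 38.82671302313828 -55.3499239846324
```

Emit:
jog_arm(turn=[[0, 0, 0], [0, 0, 0], [0, 0, 0], [0, 0, 0], [0, 0, 0]], slide=[[0.5, 6, -12], [0.5, 7, -11.5], [0, 7.5, -11], [0, 8.5, -10.5], [0, 0, 0]], grip=[0, 0, 0, 0, 0])

```text
time: 19.9
tool_pos: [0.4516, 0.1405, 0.1914]
tcp_rot: [-1.269, 1.116, -1.115]
wrist_force: [-2.5, -4.7, 3.1]
width: 0.097
```

```bash
python3 arc.py .785; python3 -c "
from look import *
look('side','side25.png',(.5,.15,.15));look('top','top25.png',(.5,.15,.15))"
```

```text
t 19.9 r 0.1896 a 0.84 Y -0.0007 F [-2.5 -4.7  3.1] w 0.097 yaxis [-0.002 -0.001 -1.   ] q [ 0.25 -0.11  2.05 -0.    1.21  0.12]
slide y,z to 0.785 6.908232737870584 -7.823805980025911
side25.png origin 177 134 x 6
top25.png origin 178 148 x 6
```

View pics/side25.png

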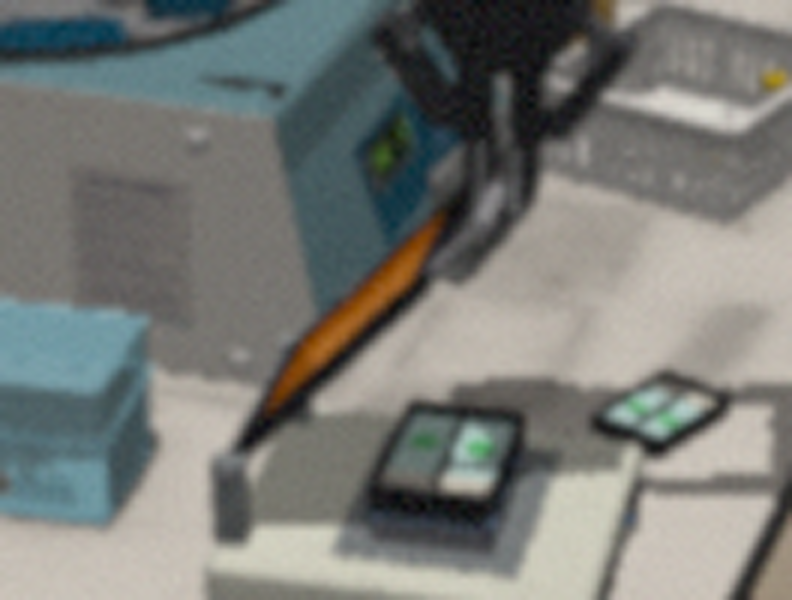

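Emit:
jog_arm(turn=[[0, 0, 0], [0, 0, 0], [0, 0, 0], [0, 0, 0]], slide=[[0, 4, -4], [0, 3, -3.5], [0, 0, 0], [0, 0, 0]], grip=[0, 0, 0, 0])

```text
time: 20.4
tool_pos: [0.4458, 0.1397, 0.1859]
tcp_rot: [-1.267, 1.115, -1.116]
wrist_force: [-2.9, -5.3, 5.2]
width: 0.093
```

```bash
python3 arc.py .785; python3 -c "
from look import *
for n,S in (('side',(.4761,.1444)),('top',(.4797,.1443))):
    p=look(n,n+'26.png',(.49,.15,.12));c=cloud(p).reshape(-1,3);im=p['img'].reshape(-1,3).astype(int)
    a=.131;d=c[:,:2]-S;X=d@[np.cos(a),np.sin(a)];Y=d@[-np.sin(a),np.cos(a)];Z=c[:,2]
    k=(im[:,0]-im[:,2]>60)&(abs(Y)<.06)&(X<.12)&(X>-.06)&(Z>.07)&(Z<.25)
    if k.sum()>10:
        xx=.1-X[k];zz=Z[k]-.08; print(n,k.sum(),'slope angle',np.degrees(np.arctan(np.polyfit(xx,zz,1)[0])),'polar',np.degrees(np.median(np.arctan2(zz,xx))))
    else: print(n,'few',k.sum())
"
```

```text
t 20.4 r 0.1896 a 0.798 Y -0.0008 F [-2.9 -5.3  5.2] w 0.093 yaxis [ 0.    -0.001 -1.   ] q [ 0.25 -0.12  2.06 -0.    1.19  0.12]
slide y,z to 0.785 1.4008232036365198 -2.0473667748262536
side26.png origin 180 144 x 6
side 204 slope angle 45.855703392698395 polar 47.18726797961093
top26.png origin 179 154 x 6
top few 0
```

View pics/side26.png

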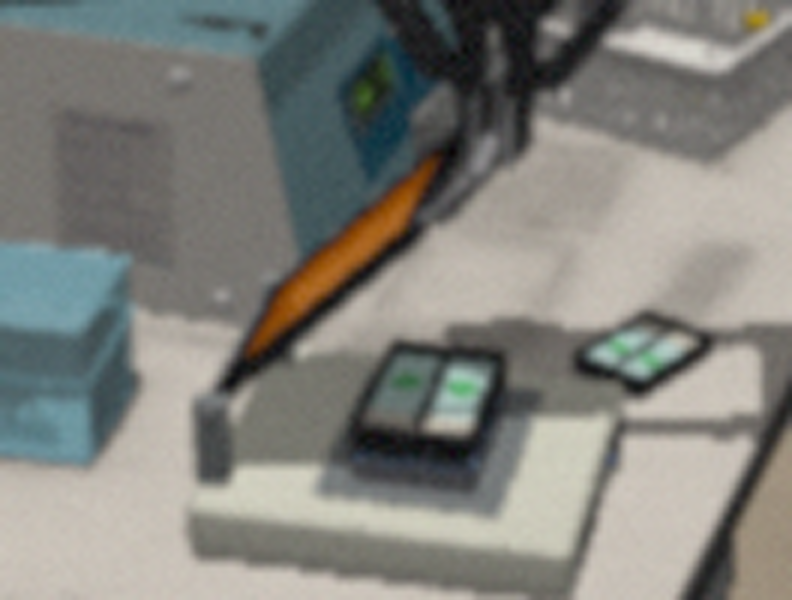

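View pics/top26.png

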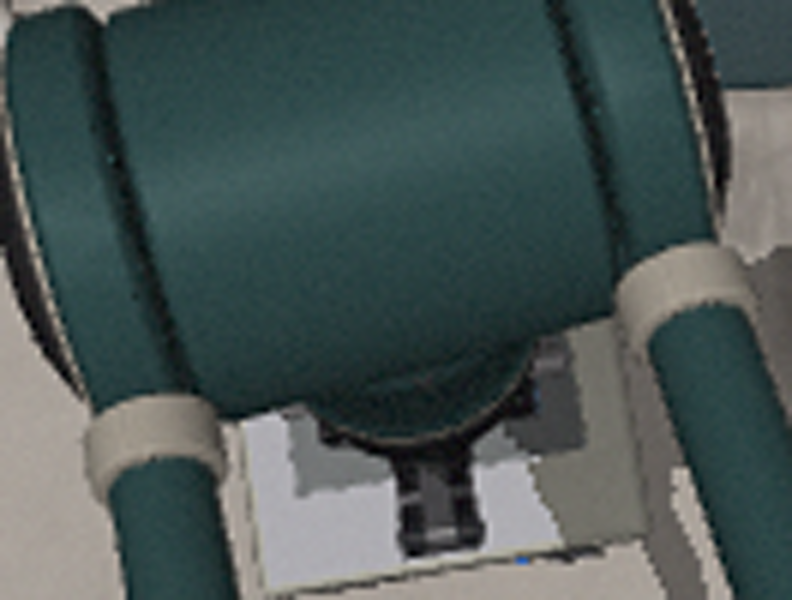

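Emit:
jog_arm(turn=[[0, 0, 0], [0, 0, 0], [0, 0, 0], [0, 0, 0]], slide=[[0, 1.5, -2], [0, 0, 0], [0, 0, 0], [0, 0, 0]], grip=[0, 0, 0, 0])

```text
time: 20.9
tool_pos: [0.4444, 0.1395, 0.1845]
tcp_rot: [-1.266, 1.114, -1.116]
wrist_force: [-2.1, -6.1, 4.3]
width: 0.098
```

```bash
python3 arc.py .785; python3 -c "
from look import *
S=(.4761,.1444);p=shot('side','side27.png');c=cloud(p).reshape(-1,3);im=p['img'].reshape(-1,3).astype(int)
a=.131;d=c[:,:2]-S;X=d@[np.cos(a),np.sin(a)];Y=d@[-np.sin(a),np.cos(a)];Z=c[:,2]
k=(im[:,0]-im[:,2]>60)&(abs(Y)<.06)&(X<.12)&(X>-.06)&(Z>.07)&(Z<.25)
xx=.1-X[k];zz=Z[k]-.08; print('slope',np.degrees(np.arctan(np.polyfit(xx,zz,1)[0])))
"; python3 fitside.py 28 60 45
```

```text
t 20.9 r 0.1896 a 0.787 Y -0.0008 F [-2.1 -6.1  4.3] w 0.098 yaxis [ 0.001 -0.001 -1.   ] q [ 0.25 -0.12  2.07 -0.    1.19  0.12]
slide y,z to 0.785 -0.021383385965995094 -0.6081648103890835
slope 45.21741290267934
60.0 [ 0.4836  0.1429 -0.2049] (np.float64(204.890625), np.float32(662.0))
45.0 [ 0.4822  0.145  -0.1762] (np.float64(233.28125), np.float32(701.0))
```

View pics/side27.png

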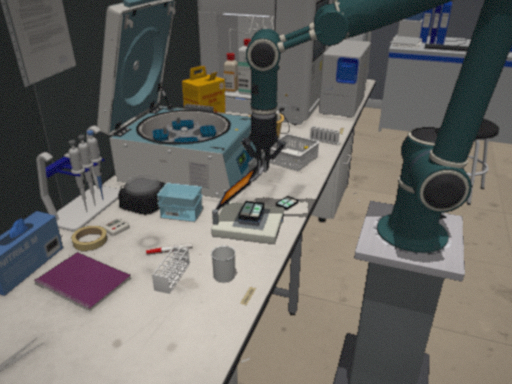

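```bash
python3 -c "
from workcell import bot
print(bot.finish_job(), bot.read_state()['time'])"
```

```text
the job is handed in; nothing more can be done
the job is handed in; nothing more can be done
```

The larger slide tray is on the light stage and released. The gripper is holding the hood by its bar at about 45 degrees. I handed the job in at about 21 s of the 56 s allowed, and no verdict came back.

- **Tray position:** I placed the tray, saw it sat about 2 mm off to one side, and regripped it to correct that. The last fit without the hood in the way put it about 1 mm off centre (0.4–1.2 mm front to back, 0.4–1.3 mm sideways).
- **Tray angle:** it reads about 0.7–1 degree off from the top camera and up to about 2 degrees from the side camera, which is the less reliable one. Depth readings after the first placement showed it level on the stage.
- **Hood:** the arm's position on the hinge arc gives 0.787 rad, and the side camera's depth gives 45.2 degrees. The gripper is still closed on the bar at 40 N, with about 8 N at the wrist.
- **Bystanders:** the beaker, tube racks and cassettes look unmoved in the last picture; I did not measure them.

**Checks that failed or disagreed:**
- The real fingertips stood 30–40 mm higher than the reported tool position implied. My first grasp closed in the air above the tray without visibly disturbing it, and I allowed for the offset afterwards.
- The two cameras disagree by about 4 mm front to back, so I compared the tray with the stage within each camera's own picture.
- The last side-camera tray fit, after the hood came forward, failed because of the hood's shadow. The tray looked unmoved by eye.

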